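Put the toothbrush steriliser back together

ROBOT

A 6-joint arm with a two-finger parallel gripper is mounted at the origin on the work surface. World frame = base frame: x ahead of the robot, y to its left, z up, the work surface at z = 0. Lengths are in m, angles in rad, forces in N, time in s.
With the tool pointing down it reaches from about 0.3 to 0.95 m from the base axis. Payload 3.1 kg.
Tool frame: the origin (TCP) lies where the fingers leave the gripper's body, on its centre line; the fingertips stand 73 mm ahead of it and the grasp point (between the pads) lies 54 mm ahead of it; z points along the fingers, y is the line along which they close (so a half turn about z gives the same grasp; the last joint's range is limited). The gripper opens to 85 mm and grips with 20 to 120 N. Pads are 22 mm wide; open, the fingers measure 114 mm over their backs; the gripper's body (76 mm by 85 mm) begins 54 mm behind the grasp point. The pads swing forward as they close: fully open they stand 13 mm farther back than shut.
Start: joints at [-1.281, 0.308, 1.634, -0, 1.2, -0.07], TCP at [0.22, -0.585, 0.304] pointing down, gripper open.
Joint ranges: [-3.06, 3.06], [-0.79, 1.96], [0.05, 2.63], [-1.19, 4.34], [0.05, 2.64], [-2.94, 2.94]. Speed limits (rad/s): [2.79, 2.79, 3.14, 3.14, 3.14, 3.14].

INTERFACE

Orientations are given as a 3x3 rotation matrix whose columns are the frame's x, y, z axes.
In Python, from plant import arm gives the robot as it stands.
- The arm moves only by the tool arm_command, never from a script. Its argument "steps" is a list of rows, each an object of numbers: "gripper": the gripper's target within -1 to 1 (shut at 1, half-way at 0, fully open at -1); "dx", "dy", "dz": the shift along the world's x, y, z in m; "rx", "ry", "rz": the turn, a rotation vector about the world's x, y, z in rad. A call has exactly 10 rows; each row is the pose to reach, as a shift and turn from the pose commanded when the call began; what a row does not reach only later rows make up. A row lasts 1/8 s, in which the tool goes at most 62.5 mm and 10.7 degrees, less where a joint would pass 70% of its speed; a pose out of reach is approached as far as the arm can. A call with a gripper value outside its range is refused whole. The fingers move at their own pace and stop on an object; "grip_force" is the grip in N (left out, the last holds). Time passes only in rows, so rows that repeat a pose let the fingers close, or fill a call up. It gives the time, the measured TCP pose, the force, the opening and the grip force at its end, in the units of the state.
- arm.get_obs(): the state, without advancing time (a new reading comes with each control period).
- arm.camera(name): name is "scene" or "top"; returns a dict with "pixels" (400x640x3 uint8, red, green, blue), "fx", "fy", "cx", "cy" (pixels), "distortion" ([k1, k2, p1, p2, k3] as OpenCV has them; the pictures are not rectified), "rvec" (rotation vector, rad) and "tvec" (3), from world to camera coordinates, as OpenCV has them. Camera axes: x right, y down, z forward; pixel columns grow to the right and rows downward; lengths in m; the calibration is good to about 2 mm. A picture is of the moment at which its call begins. There is no depth.
- arm.hand_in(): hands the job in; it is judged then, once.
Trained networks look in a picture, given as the dict that the camera call returned (one of the last four; its "shot" number tells which), for a name from the list of things; names that differ only in an ending like _2 or _b are one class to them, and where a whole thing is asked for, a point or a joint stands for the part that bears it (a point fixed in the world has none). Each returns a list of dicts, best first, with "conf" (0 to 1); they miss things now and then, are a little off and sometimes report something else, mostly with a low value. They report only what shows in the picture. A call takes as long as a camera call. They do not tell look-alikes from the thing itself.
- arm.recognise(picture, query): "position" ([x, y, z] in m, in world coordinates, good to about 4 mm: the middle of the surface that is visible of it).
- arm.cut_out(picture, query): "pixels" (400x640 bool, what is visible of it).
The state is a dict: "time": time; "joints": joint angles; "joint_vel": joint speeds; "tau": joint torques, N m; "eef_pos": TCP position; "tool_rot": TCP orientation; "wrist_force": force on the tool from outside, world axes, zero at the start; "wrist_torque": the same for the moment, N m; "finger_gap": finger opening in m; "grip_force": force on a finger pad.
Only numpy, scipy, OpenCV 4.12 (cv2) and the standard library are available. Lean on these libraries where they do the work, as an engineer would, in place of code of your own. Each camera call takes 0.05 s, during which the arm holds its last target. There are 200 camera calls.

TASK

The toothbrush steriliser has been washed: press every lamp stick lying on the ledge fully home into a free bay of the white dock so that both spring clips snap over its ends, and pile all the steel drip plates squarely on the grey pad of the plate stand, flush with it. Only when everything is in place, turn the timer sleeve to 6. Leave the tumblers where they stand.

Things in the scene. Friction and masses are not known exactly. Their poses are not given: they have to be found in the camera images.
- stick0: loose steriliser lamp stick (two or three are present, absent ones read None): square aluminium bar with a long white lamp window on each long face, 116 mm long along its y, 24 x 24 mm across, about 90 g; over the last 8 mm at each end all four faces are chamfered, tapering to a 6 x 6 mm end face. Origin at its centre; all four long faces are alike; starts lying flat on the ledge
- stick1: loose steriliser lamp stick (two or three are present, absent ones read None): square aluminium bar with a long white lamp window on each long face, 116 mm long along its y, 24 x 24 mm across, about 90 g; over the last 8 mm at each end all four faces are chamfered, tapering to a 6 x 6 mm end face. Origin at its centre; all four long faces are alike; starts lying flat on the ledge
- stick2: loose steriliser lamp stick (two or three are present, absent ones read None): square aluminium bar with a long white lamp window on each long face, 116 mm long along its y, 24 x 24 mm across, about 90 g; over the last 8 mm at each end all four faces are chamfered, tapering to a 6 x 6 mm end face. Origin at its centre; all four long faces are alike; starts lying flat on the ledge
- plate0: loose flat steel drip plate (two or three are present, absent ones read None): 50 mm (x) x 80 mm (y) x 10 mm thick, about 110 g, dark slots marked on both broad faces, which are alike. Origin at its centre; starts lying flat on the ledge
- plate1: loose flat steel drip plate (two or three are present, absent ones read None): 50 mm (x) x 80 mm (y) x 10 mm thick, about 110 g, dark slots marked on both broad faces, which are alike. Origin at its centre; starts lying flat on the ledge
- plate2: loose flat steel drip plate (two or three are present, absent ones read None): 50 mm (x) x 80 mm (y) x 10 mm thick, about 110 g, dark slots marked on both broad faces, which are alike. Origin at its centre; starts lying flat on the ledge
- bay0 (a point): lamp bay of the fixed white dock: point where the centre of a home stick lies, 34 mm above the ledge; y axis along the stick. Two grey saddles (tops 12 mm below this point) stand 37 mm to either side along y, 12 mm long, with cheeks 30 mm apart that end 4 mm below this point; the dock floor is 24 mm below this point. The three bays lie side by side, 58 mm apart along x
- bay1 (a point): second lamp bay, same as bay0. In every bay, at each end 57 mm from this point along y, a sprung steel leaf clip carries a slippery round nub (radius 4 mm, centre 10 mm above this point) that reaches 5 mm over the end of a home stick and holds it down. Clip tops are about 62 mm above the ledge and clip blocks end 84 mm from this point along y
- bay2 (a point): third lamp bay, same as bay0. In every bay the stick is pressed straight down: its chamfers spread the two clips (3 to 9 N each, about 15 N push in all) and in the last 6 mm the nubs snap back over its upper chamfers. A stick that only rests on the clips sits more than 10 mm too high
- pad (a point): top centre of the grey pad of the plate stand, fixed: the pad is 50 mm (x) x 80 mm (y), same outline as a plate, its top 14 mm above the ledge, on an 85 x 115 mm white foot 3 mm high. Plates are piled on it with their long sides along its long side (y axis)
- timer (a joint): angle of the timer sleeve, rad; grows as it turns clockwise seen from above. Nine detents 0.35 rad apart, number k at 0.35 k (6 at 2.10), end stops at 0 and 2.80; let go, it clicks to the nearest detent (torque about 0.09 N m). A black pointer on the sleeve shows the number on the fixed ring of digits 0 to 8 around it. Starts somewhere from 0 to 3
- sleeve (a point): grip point on the vertical axis of the timer sleeve, 52 mm above the ledge: an upright ribbed grey cylinder 44 mm across, foot 27 mm and top 70 mm above the ledge, on the dock's round white housing (108 mm across, top 25 mm above the ledge), 155 mm from the middle bay along the dock's +y. The point turns with the sleeve
- tumbler_steel: steel bystander tumbler holding toothbrushes, about 72 mm across and 95 mm high, brushes reach 190 mm; loose, origin at the centre of its underside; leave it alone
- tumbler_glass: glass bystander tumbler holding toothbrushes, about 68 mm across and 100 mm high, brushes reach 190 mm; loose, origin at the centre of its underside; leave it alone
- tumbler_blue: blue plastic bystander tumbler holding toothbrushes, about 74 mm across and 85 mm high, brushes reach 190 mm; loose, origin at the centre of its underside; leave it alone
Not all that is in view belongs to the job. Leave any brown or green look-alike of the plate0 alone. What is shaped like the plate2 but turquoise is not meant.

How it is judged:
By the outcome, as a careful person would: the job done as asked, in the order asked, and still so for the second after the job is handed in, with the robot touching nothing.
Of stick0, stick1, stick2 only 2 to 3 are there at a start; the rules pass over those that are not, and their reading is None.
Of plate0, plate1, plate2 only 2 to 3 are there at a start; the rules pass over those that are not, and their reading is None.
At some moment in a run one of stick0, stick1, stick2 may be knocked a few centimetres aside while the robot is not near it.
Once in a run the grip may slacken for a moment while it holds something.
It also fails if it takes over 210 s, if anything falls off the work surface, if the arm or the gripper's body presses on something with over 40 N, if the wrist force passes 120 N, or if a joint passes its speed limit or range.

## Working session

There is one attempt and no reset: what is moved stays moved. The work goes in short steps, Python scripts to look and compute and a tool call to move; the robot and the scene stay as the last step left them, time stands still between calls to the robot, and variables do not carry over. Pictures are saved under pics/ and viewed, at most 14 in all, crops included, and the job is handed in when it is done.

Besides the shell and the picture viewer there is one more tool, called after "Call:" as name([rows], argument=value, ...), one row to a line, values as JSON. arm_command: Moves the arm, as the interface text tells. Its arguments: {"type":"object","properties":{"steps":{"type":"array","items":{"type":"object","properties":{"gripper":{"type":"number"},"dx":{"type":"number"},"dy":{"type":"number"},"dz":{"type":"number"},"rx":{"type":"number"},"ry":{"type":"number"},"rz":{"type":"number"}}}},"grip_force":{"type":"number"}},"required":["steps"]}

```bash
mkdir -p pics; ls; cat > h.py <<'E'
import numpy as np, cv2
from plant import arm
def cam(n): return arm.camera(n)
def save(p,f,crop=None,s=1):
    im=p["pixels"][:,:,::-1]
    if crop: a,b,c,d=crop; im=im[b:d,a:c]
    if s!=1: im=cv2.resize(im,None,fx=s,fy=s,interpolation=cv2.INTER_CUBIC)
    cv2.imwrite(f,im)
def K(p): return np.array([[p["fx"],0,p["cx"]],[0,p["fy"],p["cy"]],[0,0,1.]])
def back(p,uv,z):
    uv=np.array(uv,float).reshape(-1,1,2)
    n=cv2.undistortPoints(uv,K(p),np.array(p["distortion"],float))[:,0]
    R=cv2.Rodrigues(np.array(p["rvec"],float))[0]; t=np.array(p["tvec"],float).ravel()
    d=np.c_[n,np.ones(len(n))]@R; c=-R.T@t
    return c+d*((z-c[2])/d[:,2])[:,None]
def proj(p,X):
    return cv2.projectPoints(np.array(X,float).reshape(-1,1,3),np.array(p["rvec"],float),np.array(p["tvec"],float),K(p),np.array(p["distortion"],float))[0][:,0]
def rect(p,mask,z):
    """rect fit of the mask's hull in the plane z: centre, long, short, angle of long axis (deg)"""
    c=max(cv2.findContours(mask.astype(np.uint8),cv2.RETR_EXTERNAL,cv2.CHAIN_APPROX_NONE)[0],key=len)[:,0]
    w=back(p,c,z)[:,:2]
    (x,y),(a,b),th=cv2.minAreaRect((w*1000).astype(np.float32))
    if a<b: a,b,th=b,a,th+90
    return np.round([x,y,a,b,(th+90)%180-90],1)
E
python3 - <<'E'
from h import *
for n in("top","scene"):
    p=cam(n); save(p,f"pics/{n}0.png")
    R=cv2.Rodrigues(np.array(p["rvec"]))[0]; print(n,p["fx"],-R.T@np.array(p["tvec"]).ravel())
    for q in("stick0","plate0","timer","sleeve","tumbler_steel","tumbler_glass","tumbler_blue","pad","bay0","bay1","bay2"):
        try:
            for r in arm.recognise(p,q): print(n,q,round(r["conf"],2),np.round(r["position"],3))
        except Exception as e: print(q,e)
E
```

```text
pics
top 362.3749151376617 [0.42539872 0.01002078 1.00746668]
top stick0 0.95 [ 0.535 -0.167  0.022]
top stick0 0.26 [ 0.438 -0.016  0.013]
top plate0 0.96 [ 0.763 -0.152  0.012]
top plate0 0.94 [0.338 0.067 0.014]
top plate0 0.9 [ 0.57  -0.022  0.008]
top plate0 0.84 [ 0.437 -0.016  0.012]
top plate0 0.69 [ 0.643 -0.176  0.012]
top timer 0.85 [0.514 0.381 0.075]
top timer 0.63 [0.506 0.282 0.008]
top sleeve 0.77 [0.513 0.376 0.073]
top tumbler_steel 0.58 [0.78  0.089 0.06 ]
top tumbler_glass 0.61 [0.74  0.284 0.079]
top tumbler_blue 0.59 [ 0.726 -0.338  0.059]
top pad 0.76 [ 0.464 -0.354  0.003]
top bay0 0.86 [0.51  0.283 0.006]
top bay1 0.86 [0.51  0.283 0.006]
top bay2 0.86 [0.51  0.283 0.006]
scene 471.23816543937943 [ 1.10166435 -0.51847688  1.10341165]
scene stick0 0.86 [ 0.442 -0.162  0.024]
scene stick0 0.72 [ 0.551 -0.168  0.025]
scene stick0 0.36 [0.527 0.267 0.01 ]
scene plate0 0.94 [0.343 0.07  0.011]
scene plate0 0.82 [ 0.759 -0.15   0.01 ]
scene plate0 0.79 [ 0.644 -0.179  0.01 ]
scene plate0 0.61 [ 0.439 -0.017  0.011]
scene timer 0.59 [0.524 0.376 0.065]
scene sleeve 0.73 [0.527 0.374 0.059]
scene tumbler_steel 0.65 [0.768 0.094 0.066]
scene tumbler_glass 0.97 [0.746 0.274 0.079]
scene tumbler_blue 0.6 [ 0.723 -0.33   0.058]
scene pad 0.89 [ 0.471 -0.36   0.008]
scene bay0 0.78 [0.527 0.271 0.01 ]
scene bay1 0.78 [0.527 0.271 0.01 ]
scene bay2 0.78 [0.527 0.271 0.01 ]
```

View pics/top0.png

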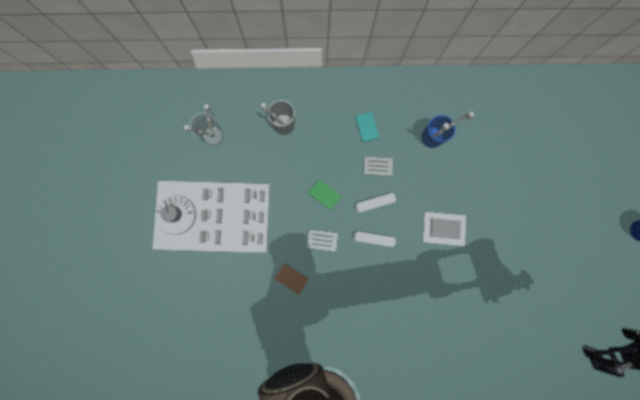

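View pics/scene0.png

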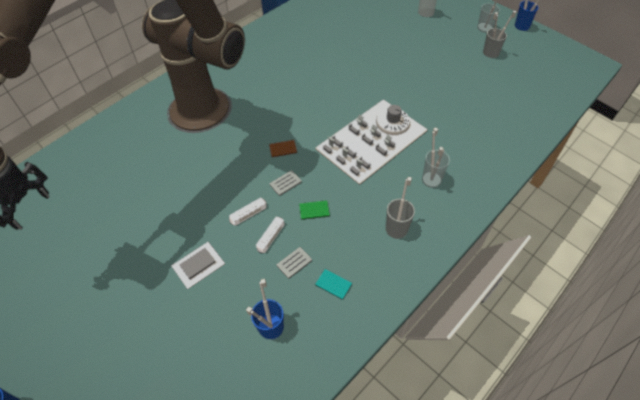

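The top view shows two lamp sticks at about (376,203) and (375,239), and two white slotted plates at (378,166) and (323,240). The dock is at (212,216) with all three bays empty, and the pad is at (445,229). The green, brown and turquoise plates are decoys. Next I measure orientations.

```bash
python3 - <<'E'
from h import *
for n in("top","scene"):
    p=cam(n)
    for q,z in(("stick0",.024),("plate0",.01),("pad",.003),("bay0",.0),("sleeve",.07)):
        for r in arm.cut_out(p,q):
            m=r["pixels"]
            if m.sum()<20: continue
            ys,xs=np.nonzero(m)
            print(n,q,round(r["conf"],2),m.sum(),[xs.min(),ys.min(),xs.max(),ys.max()],rect(p,m,z))
    if n=="top": save(p,"pics/top_dock.png",(145,172,280,262),5.9); 
    else: save(p,"pics/scene_dock.png",(310,90,435,185),6)
E
```

```text
top stick0 0.71 378 [np.int64(356), np.int64(193), np.int64(395), np.int64(211)] [ 541.3 -165.1  114.6   27.7  -72.7]
top stick0 0.55 371 [np.int64(356), np.int64(232), np.int64(395), np.int64(245)] [ 441.7 -160.8  107.4   28.    82.6]
top plate0 0.94 553 [np.int64(309), np.int64(179), np.int64(341), np.int64(208)] [568.1 -26.8  83.1  53.5  52.3]
top plate0 0.86 583 [np.int64(363), np.int64(156), np.int64(394), np.int64(176)] [ 645.4 -179.7   87.3   57.2   88. ]
top plate0 0.8 506 [np.int64(308), np.int64(230), np.int64(337), np.int64(250)] [441.2 -16.9  80.1  48.6  80.8]
top plate0 0.7 573 [np.int64(275), np.int64(263), np.int64(308), np.int64(294)] [339.9  67.6  80.4  52.3  55.8]
top plate0 0.58 487 [np.int64(357), np.int64(112), np.int64(379), np.int64(141)] [ 760.  -152.8   81.8   51.7   13.3]
top pad 0.56 1239 [np.int64(424), np.int64(211), np.int64(464), np.int64(245)] [ 468.3 -356.4  115.4   86.4   83.2]
top bay0 0.9 7641 [np.int64(153), np.int64(181), np.int64(268), np.int64(251)] [514.5 289.1 314.3 193.3  88.1]
top sleeve 0.89 310 [np.int64(160), np.int64(205), np.int64(181)
[... 523 characters left out ...]
]
scene plate0 0.75 483 [np.int64(300), np.int64(200), np.int64(329), np.int64(219)] [571.8 -25.8  81.   57.3  51.3]
scene plate0 0.74 392 [np.int64(270), np.int64(171), np.int64(300), np.int64(193)] [445.7 -16.2  81.5  53.   80. ]
scene plate0 0.59 588 [np.int64(319), np.int64(269), np.int64(350), np.int64(299)] [ 763.5 -149.9   83.4   52.9    9. ]
scene plate0 0.57 562 [np.int64(277), np.int64(248), np.int64(312), np.int64(277)] [ 650.1 -177.2   80.8   54.    85.1]
scene bay0 0.56 4593 [np.int64(318), np.int64(100), np.int64(425), np.int64(182)] [510.5 299.6 327.5 196.1  86.8]
scene sleeve 0.53 249 [np.int64(386), np.int64(105), np.int64(401), np.int64(123)] [530.2 365.1  79.5  45.8 -51.7]
```

View pics/top_dock.png

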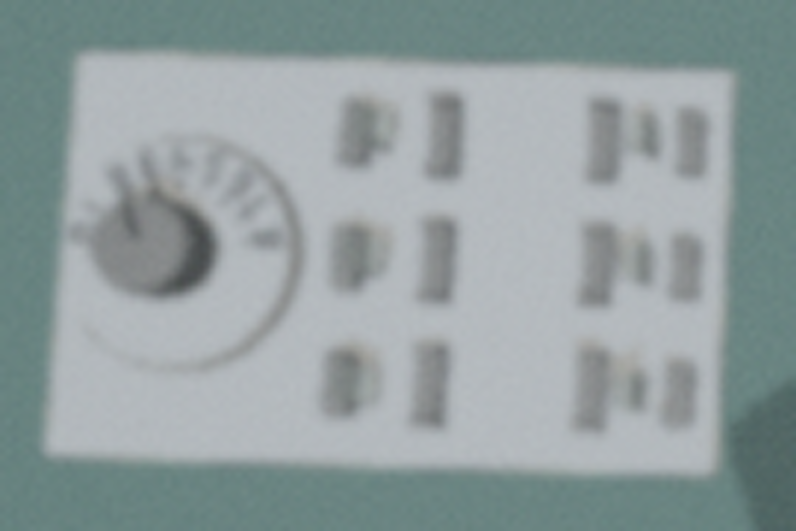

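View pics/scene_dock.png

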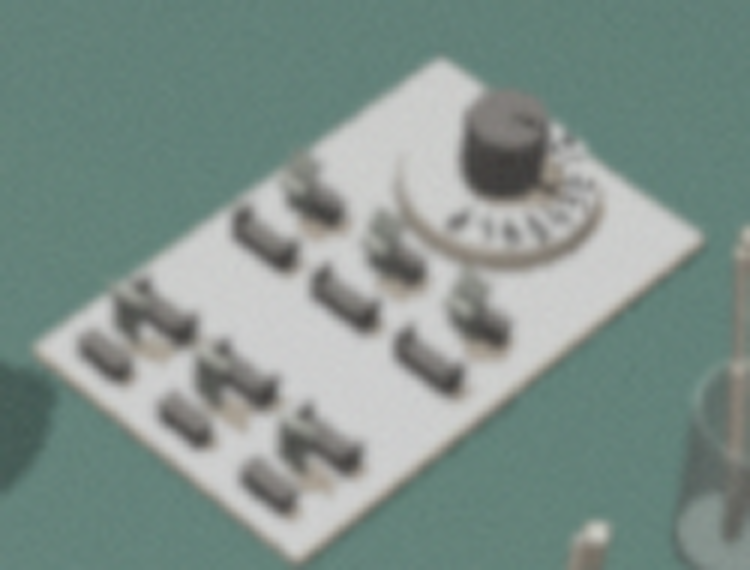

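```bash
cat >> h.py <<'E'
from scipy.optimize import minimize, least_squares
def boxpts(x,y,th,L,W,z0,z1):
    c,s=np.cos(th),np.sin(th)   # th: direction of the long axis
    return np.array([[x+a*c-b*s,y+a*s+b*c,z] for a in(-L/2,L/2) for b in(-W/2,W/2) for z in(z0,z1)])
def sil(p,X):
    m=np.zeros((400,640),np.uint8); h=cv2.convexHull((proj(p,X)*16).round().astype(np.int32))
    cv2.fillConvexPoly(m,h,255,cv2.LINE_AA,4); return m/255.
def fit(views,g,L,W,z0,z1):
    """views: [(pic,mask)], g: x,y,angle guess -> x,y,th(deg), IoU"""
    def f(v):
        s=0
        for p,m in views:
            r=sil(p,boxpts(v[0],v[1],v[2]*10,L,W,z0,z1)); s-=np.minimum(r,m).sum()/np.maximum(r,m).sum()
        return s/len(views)
    v=[g[0],g[1],g[2]/10]
    for st in(.006,.003):
        o=minimize(f,v,method="Nelder-Mead",options=dict(initial_simplex=np.array([v]+[np.array(v)+st*np.eye(3)[i] for i in range(3)]),xatol=1e-4,fatol=1e-4)); v=o.x
    return np.round([v[0]*1e3,v[1]*1e3,np.degrees(v[2]*10),-o.fun],2)
def masks(q,pics,L,W,z0,z1,guesses):
    cs=[[r["pixels"].astype(float) for r in arm.cut_out(p,q)] for p in pics]
    out=[]
    for g in guesses:
        vs=[]
        for p,c in zip(pics,cs):
            s=sil(p,boxpts(g[0],g[1],np.radians(g[2]),L,W,z0,z1))
            b=[(np.minimum(s,m).sum()/np.maximum(s,m).sum(),i) for i,m in enumerate(c)]
            if b and max(b)[0]>.3: vs.append((p,c[max(b)[1]]))
        out.append((len(vs),fit(vs,(g[0],g[1],np.radians(g[2])),L,W,z0,z1)) if vs else None)
    return out
E
python3 - <<'E'
from h import *
o=arm.get_obs(); print(o["time"],o["eef_pos"],np.round(o["tool_rot"],3).tolist(),o["finger_gap"])
P=[cam("top"),cam("scene")]
print(masks("stick0",P,.116,.024,0,.024,[(.543,-.167,-73),(.443,-.163,82)]))
print(masks("plate0",P,.08,.05,0,.01,[(.441,-.017,81),(.645,-.179,87)]))
print(masks("pad",P,.115,.085,0,.003,[(.470,-.358,83)]))
# pad: grey in foot
for p in P:
    s=sil(p,boxpts(.470,-.358,np.radians(83),.105,.075,.003,.003)); g=p["pixels"].mean(2)
    vals=g[s>.9]; t=cv2.threshold(vals.astype(np.uint8),0,255,cv2.THRESH_OTSU)[0]
    m=((g<t)&(s>.9)).astype(float); print(t,m.sum(),fit([(p,m)],(.470,-.358,np.radians(83)),.08,.05,.003,.014))
p=P[0]; g=p["pixels"].mean(2).astype(np.uint8)
s=sil(p,boxpts(.51,.26,np.radians(88),.20,.17,.01,.01))
m=((g<np.median(g[s>.9])-18)&(s>.9)).astype(np.uint8)
n,_,st,ce=cv2.connectedComponentsWithStats(m)
for i in range(1,n):
    if st[i,4]>5: print(st[i,4],np.round(ce[i],2),np.round(back(p,ce[i],.026)[0]*1e3,1))
E
```

```text
1.8 [ 0.22003012 -0.58500811  0.30389206] [[0.936, 0.352, 0.0], [0.352, -0.936, -0.0], [0.0, 0.0, -1.0]] 0.08564108333484621
[(2, array([ 542.36, -165.58,  -73.08,    0.76])), (2, array([ 442.67, -157.19,   80.61,    0.77]))]
[(2, array([441.85, -15.97,  81.4 ,   0.87])), (2, array([ 647.71, -177.69,   86.1 ,    0.85]))]
[(2, array([ 467.21, -356.01,   83.31,    0.91]))]
159.0 554.0 [ 466.46 -356.39   83.13    0.89]
162.0 596.0 [ 469.17 -355.68   83.47    0.91]
94 [220.27 194.72] [569.  258.9  26. ]
101 [206.25 193.88] [572. 297.  26.]
126 [249.37 194.99] [566.9 179.6  26. ]
151 [190.89 213.38] [519.4 337.5  26. ]
103 [205.08 214.89] [514.6 299.2  26. ]
91 [219.01 215.79] [511.4 261.5  26. ]
131 [248.37 216.08] [509.2 182.2  26. ]
104 [203.69 236.21] [457.1 301.8  26. ]
92 [217.64 236.91] [454.5 264.4  26. ]
132 [247.23 237.45] [451.6 185.   26. ]
```

The fits agree across both cameras. The dock's y axis is at about 87.25°, with bays at x ≈ 567, 510 and 452 mm and y ≈ 222–227 mm. I start with the far plate.

Call:
arm_command([
  {"dx": 0.428, "dy": 0.407, "rz": 1.143, "gripper": -0.7},
  {"dx": 0.428, "dy": 0.407, "rz": 1.143, "gripper": -0.7},
  {"dx": 0.428, "dy": 0.407, "rz": 1.143, "gripper": -0.7},
  {"dx": 0.428, "dy": 0.407, "rz": 1.143, "gripper": -0.7},
  {"dx": 0.428, "dy": 0.407, "rz": 1.143, "gripper": -0.7},
  {"dx": 0.428, "dy": 0.407, "rz": 1.143, "gripper": -0.7},
  {"dx": 0.428, "dy": 0.407, "rz": 1.143, "gripper": -0.7},
  {"dx": 0.428, "dy": 0.407, "rz": 1.143, "gripper": -0.7},
  {"dx": 0.428, "dy": 0.407, "rz": 1.143, "gripper": -0.7},
  {"dx": 0.428, "dy": 0.407, "rz": 1.143, "gripper": -0.7},
], grip_force=40)

```text
invalid input
```

Call:
arm_command([
  {"dx": 0.428, "dy": 0.407, "dz": 0, "rx": 0, "ry": 0, "rz": 1.143, "gripper": -0.7},
  {"dx": 0.428, "dy": 0.407, "dz": 0, "rx": 0, "ry": 0, "rz": 1.143, "gripper": -0.7},
  {"dx": 0.428, "dy": 0.407, "dz": 0, "rx": 0, "ry": 0, "rz": 1.143, "gripper": -0.7},
  {"dx": 0.428, "dy": 0.407, "dz": 0, "rx": 0, "ry": 0, "rz": 1.143, "gripper": -0.7},
  {"dx": 0.428, "dy": 0.407, "dz": 0, "rx": 0, "ry": 0, "rz": 1.143, "gripper": -0.7},
  {"dx": 0.428, "dy": 0.407, "dz": 0, "rx": 0, "ry": 0, "rz": 1.143, "gripper": -0.7},
  {"dx": 0.428, "dy": 0.407, "dz": 0, "rx": 0, "ry": 0, "rz": 1.143, "gripper": -0.7},
  {"dx": 0.428, "dy": 0.407, "dz": 0, "rx": 0, "ry": 0, "rz": 1.143, "gripper": -0.7},
  {"dx": 0.428, "dy": 0.407, "dz": 0, "rx": 0, "ry": 0, "rz": 1.143, "gripper": -0.7},
  {"dx": 0.428, "dy": 0.407, "dz": 0, "rx": 0, "ry": 0, "rz": 1.143, "gripper": -0.7},
], grip_force=40)

```text
time: 3.45
eef_pos: [0.6502, -0.175, 0.3038]
tool_rot: [[0.065, 0.998, 0.001], [0.998, -0.065, 0.0], [0.001, 0.001, -1.0]]
wrist_force: [-0.1, 0.5, 0.0]
finger_gap: 0.0727
grip_force: 0.0
```

Call:
arm_command([
  {"dx": 0, "dy": 0, "dz": -0.06, "rx": 0, "ry": 0, "rz": 0, "gripper": -0.7},
  {"dx": 0, "dy": 0, "dz": -0.12, "rx": 0, "ry": 0, "rz": 0, "gripper": -0.7},
  {"dx": 0, "dy": 0, "dz": -0.18, "rx": 0, "ry": 0, "rz": 0, "gripper": -0.7},
  {"dx": 0, "dy": 0, "dz": -0.22, "rx": 0, "ry": 0, "rz": 0, "gripper": -0.7},
  {"dx": 0, "dy": 0, "dz": -0.234, "rx": 0, "ry": 0, "rz": 0, "gripper": -0.7},
  {"dx": 0, "dy": 0, "dz": -0.234, "rx": 0, "ry": 0, "rz": 0, "gripper": -0.7},
  {"dx": 0, "dy": 0, "dz": -0.234, "rx": 0, "ry": 0, "rz": 0, "gripper": 0.2},
  {"dx": 0, "dy": 0, "dz": -0.234, "rx": 0, "ry": 0, "rz": 0, "gripper": 0.2},
  {"dx": 0, "dy": 0, "dz": -0.234, "rx": 0, "ry": 0, "rz": 0, "gripper": 0.2},
  {"dx": 0, "dy": 0, "dz": -0.234, "rx": 0, "ry": 0, "rz": 0, "gripper": 0.2},
], grip_force=40)

```text
time: 4.7
eef_pos: [0.6502, -0.1787, 0.073]
tool_rot: [[0.068, 0.998, 0.005], [0.998, -0.068, -0.002], [-0.001, 0.005, -1.0]]
wrist_force: [1.8, -0.2, 7.3]
finger_gap: 0.0487
grip_force: 42.9
```

Call:
arm_command([
  {"dx": 0, "dy": 0, "dz": 0.05, "rx": 0, "ry": 0, "rz": 0, "gripper": 0.2},
  {"dx": 0, "dy": 0, "dz": 0.1, "rx": 0, "ry": 0, "rz": 0, "gripper": 0.2},
  {"dx": -0.04, "dy": -0.04, "dz": 0.12, "rx": 0, "ry": 0, "rz": -0.02, "gripper": 0.2},
  {"dx": -0.08, "dy": -0.08, "dz": 0.12, "rx": 0, "ry": 0, "rz": -0.049, "gripper": 0.2},
  {"dx": -0.12, "dy": -0.12, "dz": 0.12, "rx": 0, "ry": 0, "rz": -0.049, "gripper": 0.2},
  {"dx": -0.16, "dy": -0.16, "dz": 0.12, "rx": 0, "ry": 0, "rz": -0.049, "gripper": 0.2},
  {"dx": -0.182, "dy": -0.178, "dz": 0.1, "rx": 0, "ry": 0, "rz": -0.049, "gripper": 0.2},
  {"dx": -0.182, "dy": -0.178, "dz": 0.07, "rx": 0, "ry": 0, "rz": -0.049, "gripper": 0.2},
  {"dx": -0.182, "dy": -0.178, "dz": 0.05, "rx": 0, "ry": 0, "rz": -0.049, "gripper": 0.2},
  {"dx": -0.182, "dy": -0.178, "dz": 0.05, "rx": 0, "ry": 0, "rz": -0.049, "gripper": 0.2},
], grip_force=60)

```text
time: 5.95
eef_pos: [0.465, -0.3546, 0.118]
tool_rot: [[0.116, 0.993, -0.003], [0.993, -0.116, 0.003], [0.003, -0.004, -1.0]]
wrist_force: [-0.5, 0.8, -0.5]
finger_gap: 0.0484
grip_force: 63.8
```

```bash
python3 - <<'E'
from h import *
from h import cam
o=arm.get_obs(); print(o["eef_pos"],np.round(o["tool_rot"],3).tolist(),o["finger_gap"],o["wrist_force"])
p,s=cam("top"),cam("scene")
a=p["pixels"][200:260,410:480][:,:,::-1]; b=s["pixels"][220:300,160:250][:,:,::-1]
a=cv2.resize(a,(396,400*60//70),interpolation=3); b=cv2.resize(b,(396,352),interpolation=3)
c=np.zeros((352,800,3),np.uint8); c[:a.shape[0],:396]=a; c[:,400:796]=b; cv2.imwrite("pics/pad1.png",c)
E
```

```text
[ 0.46499306 -0.35463053  0.11795738] [[0.116, 0.993, -0.003], [0.993, -0.116, 0.003], [0.003, -0.004, -1.0]] 0.0483772749232318 [-0.47068223  0.76779585 -0.53476333]
```

View pics/pad1.png

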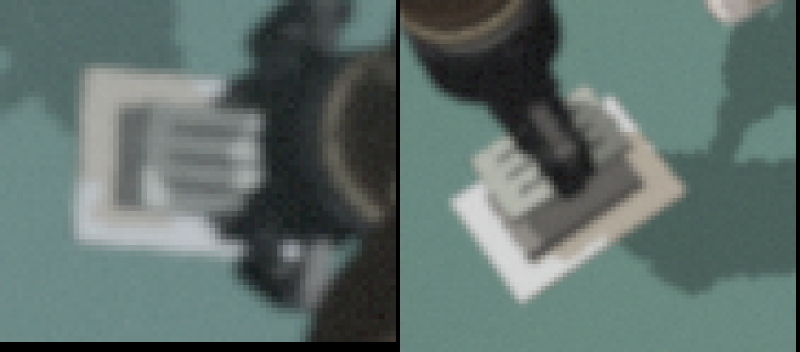

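Call:
arm_command([
  {"dx": 0.002, "dy": -0.001, "dz": -0.01, "rx": 0, "ry": 0, "rz": 0, "gripper": 0.2},
  {"dx": 0.002, "dy": -0.001, "dz": -0.02, "rx": 0, "ry": 0, "rz": 0, "gripper": 0.2},
  {"dx": 0.002, "dy": -0.001, "dz": -0.03, "rx": 0, "ry": 0, "rz": 0, "gripper": 0.2},
  {"dx": 0.002, "dy": -0.001, "dz": -0.031, "rx": 0, "ry": 0, "rz": 0, "gripper": 0.2},
  {"dx": 0.002, "dy": -0.001, "dz": -0.031, "rx": 0, "ry": 0, "rz": 0, "gripper": 0.2},
  {"dx": 0.002, "dy": -0.001, "dz": -0.031, "rx": 0, "ry": 0, "rz": 0, "gripper": -0.3},
  {"dx": 0.002, "dy": -0.001, "dz": -0.031, "rx": 0, "ry": 0, "rz": 0, "gripper": -0.4},
  {"dx": 0.002, "dy": -0.001, "dz": -0.031, "rx": 0, "ry": 0, "rz": 0, "gripper": -0.4},
  {"dx": 0.002, "dy": -0.001, "dz": -0.036, "rx": 0, "ry": 0, "rz": 0, "gripper": -0.4},
  {"dx": 0.002, "dy": -0.001, "dz": -0.039, "rx": 0, "ry": 0, "rz": 0, "gripper": -0.4},
], grip_force=20)

```text
time: 7.3
eef_pos: [0.4679, -0.3568, 0.0805]
tool_rot: [[0.117, 0.993, -0.0], [0.993, -0.117, 0.0], [0.0, -0.0, -1.0]]
wrist_force: [-0.7, -0.8, 0.1]
finger_gap: 0.0598
grip_force: 0.0
```

Call:
arm_command([
  {"dx": 0, "dy": 0, "dz": 0, "rx": 0, "ry": 0, "rz": 0, "gripper": -0.4},
  {"dx": 0, "dy": 0, "dz": 0, "rx": 0, "ry": 0, "rz": 0, "gripper": -0.1},
  {"dx": 0, "dy": 0, "dz": 0, "rx": 0, "ry": 0, "rz": 0, "gripper": -0.1},
  {"dx": 0, "dy": 0, "dz": 0, "rx": 0, "ry": 0, "rz": 0, "gripper": -0.1},
  {"dx": 0, "dy": 0, "dz": 0, "rx": 0, "ry": 0, "rz": 0, "gripper": -0.1},
  {"dx": 0, "dy": 0, "dz": 0, "rx": 0, "ry": 0, "rz": 0, "gripper": -0.1},
  {"dx": 0, "dy": 0, "dz": 0, "rx": 0, "ry": 0, "rz": 0, "gripper": -0.1},
  {"dx": 0, "dy": 0, "dz": 0, "rx": 0, "ry": 0, "rz": 0, "gripper": -0.1},
  {"dx": 0, "dy": 0, "dz": 0, "rx": 0, "ry": 0, "rz": 0, "gripper": -0.1},
  {"dx": 0, "dy": 0, "dz": 0, "rx": 0, "ry": 0, "rz": 0, "gripper": -0.1},
], grip_force=20)

```text
time: 8.55
eef_pos: [0.4667, -0.3567, 0.0807]
tool_rot: [[0.116, 0.993, -0.003], [0.993, -0.116, 0.001], [0.001, -0.003, -1.0]]
wrist_force: [-5.1, -0.7, 3.7]
finger_gap: 0.0496
grip_force: 14.0
```

Call:
arm_command([
  {"dx": 0, "dy": 0, "dz": 0, "rx": 0, "ry": 0, "rz": 0, "gripper": -0.4},
  {"dx": 0, "dy": 0, "dz": 0, "rx": 0, "ry": 0, "rz": 0, "gripper": -0.4},
  {"dx": 0, "dy": 0, "dz": 0.05, "rx": 0, "ry": 0, "rz": 0, "gripper": -0.4},
  {"dx": 0, "dy": 0, "dz": 0.11, "rx": 0, "ry": 0, "rz": 0, "gripper": -0.7},
  {"dx": -0.005, "dy": 0.06, "dz": 0.13, "rx": 0, "ry": 0, "rz": -0.033, "gripper": -0.7},
  {"dx": -0.01, "dy": 0.12, "dz": 0.13, "rx": 0, "ry": 0, "rz": -0.033, "gripper": -0.7},
  {"dx": -0.015, "dy": 0.18, "dz": 0.13, "rx": 0, "ry": 0, "rz": -0.033, "gripper": -0.7},
  {"dx": -0.02, "dy": 0.24, "dz": 0.13, "rx": 0, "ry": 0, "rz": -0.033, "gripper": -0.7},
  {"dx": -0.026, "dy": 0.3, "dz": 0.13, "rx": 0, "ry": 0, "rz": -0.033, "gripper": -0.7},
  {"dx": -0.026, "dy": 0.341, "dz": 0.13, "rx": 0, "ry": 0, "rz": -0.033, "gripper": -0.7},
], grip_force=20)

```text
time: 9.8
eef_pos: [0.4416, -0.0136, 0.2111]
tool_rot: [[0.148, 0.989, 0.001], [0.989, -0.148, 0.001], [0.001, 0.001, -1.0]]
wrist_force: [1.3, 0.1, -0.3]
finger_gap: 0.0725
grip_force: 0.0
```

```bash
cat > padfit.py <<'E'
from h import *
def run(n,ztop,name=None):
    P=[cam("top"),cam("scene")]; ims=[]
    for p in P:
        s=sil(p,boxpts(.467,-.3565,np.radians(83.3),.105,.075,.003,.003)); 
        c=proj(p,[[.467,-.3565,.01]])[0].round().astype(int); s_=24
        im=cv2.resize(p["pixels"][c[1]-s_:c[1]+s_,c[0]-s_:c[0]+s_][:,:,::-1],(390,390),interpolation=3); ims.append(im)
        # expected outline of pad top and of the pile top
        for z,col in((.014,(0,0,255)),(ztop,(0,255,0))):
            q=proj(p,boxpts(.467,-.3565,np.radians(83.3),.08,.05,z,z)[[0,2,6,4]])
            cv2.polylines(im,[((q-(c-s_)+.5)*390/(2*s_)).round().astype(np.int32)],True,col,1)
    if name: cv2.imwrite(name,np.hstack(ims))
    for L in((.08,.05,.014-.000,ztop),):
        print(masks("plate0",P,.08,.05,ztop-.01*n,ztop,[(.467,-.3565,83.3)]), [masks("plate0",[p],.08,.05,ztop-.01*n,ztop,[(.467,-.3565,83.3)]) for p in P])
    return P
E
python3 - <<'E'
from padfit import *
P=run(1,.024,"pics/pad2.png"); o=arm.get_obs(); print(o["eef_pos"],o["tool_rot"][1])
print(masks("stick0",P,.116,.024,0,.024,[(.543,-.167,-73),(.443,-.163,82)]))
E
```

```text
[(2, array([ 467.04, -356.39,   83.63,    0.84]))] [[(1, array([ 466.81, -358.51,   84.65,    0.85]))], [(1, array([ 468.47, -353.79,   83.41,    0.84]))]]
[ 0.44252273 -0.01661488  0.21109873] [ 9.88716052e-01 -1.49801122e-01 -4.38120775e-04]
[(2, array([ 542.54, -164.03,  -74.1 ,    0.79])), (2, array([ 442.69, -156.82,   80.45,    0.67]))]
```

View pics/pad2.png

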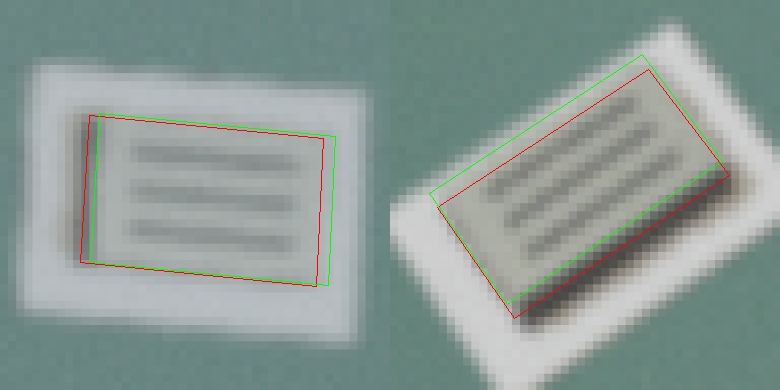

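The first plate sits flush on the pad: slot centres match the predicted outline to about 1 px in both views. Now the second plate.

Call:
arm_command([
  {"dx": 0, "dy": 0, "dz": -0.05, "rx": 0, "ry": 0, "rz": 0, "gripper": -0.7},
  {"dx": 0, "dy": 0, "dz": -0.1, "rx": 0, "ry": 0, "rz": 0, "gripper": -0.7},
  {"dx": 0, "dy": 0, "dz": -0.125, "rx": 0, "ry": 0, "rz": 0, "gripper": -0.7},
  {"dx": 0, "dy": 0, "dz": -0.137, "rx": 0, "ry": 0, "rz": 0, "gripper": -0.7},
  {"dx": 0, "dy": 0, "dz": -0.137, "rx": 0, "ry": 0, "rz": 0, "gripper": -0.7},
  {"dx": 0, "dy": 0, "dz": -0.137, "rx": 0, "ry": 0, "rz": 0, "gripper": 0.2},
  {"dx": 0, "dy": 0, "dz": -0.137, "rx": 0, "ry": 0, "rz": 0, "gripper": 0.2},
  {"dx": 0, "dy": 0, "dz": -0.137, "rx": 0, "ry": 0, "rz": 0, "gripper": 0.2},
  {"dx": 0, "dy": 0, "dz": -0.137, "rx": 0, "ry": 0, "rz": 0, "gripper": 0.2},
  {"dx": 0, "dy": 0, "dz": -0.137, "rx": 0, "ry": 0, "rz": 0, "gripper": 0.2},
], grip_force=60)

```text
time: 11.45
eef_pos: [0.4433, -0.0163, 0.0756]
tool_rot: [[0.149, 0.989, 0.003], [0.989, -0.149, -0.001], [-0.0, 0.003, -1.0]]
wrist_force: [-1.7, -0.6, 6.9]
finger_gap: 0.0477
grip_force: 61.0
```

Call:
arm_command([
  {"dx": 0, "dy": 0, "dz": 0.05, "rx": 0, "ry": 0, "rz": 0, "gripper": 0.2},
  {"dx": 0, "dy": 0, "dz": 0.1, "rx": 0, "ry": 0, "rz": 0, "gripper": 0.2},
  {"dx": 0.005, "dy": -0.055, "dz": 0.11, "rx": 0, "ry": 0, "rz": 0.01, "gripper": 0.2},
  {"dx": 0.01, "dy": -0.11, "dz": 0.11, "rx": 0, "ry": 0, "rz": 0.02, "gripper": 0.2},
  {"dx": 0.015, "dy": -0.17, "dz": 0.11, "rx": 0, "ry": 0, "rz": 0.033, "gripper": 0.2},
  {"dx": 0.02, "dy": -0.23, "dz": 0.11, "rx": 0, "ry": 0, "rz": 0.033, "gripper": 0.2},
  {"dx": 0.0245, "dy": -0.29, "dz": 0.11, "rx": 0, "ry": 0, "rz": 0.033, "gripper": 0.2},
  {"dx": 0.0245, "dy": -0.34, "dz": 0.09, "rx": 0, "ry": 0, "rz": 0.033, "gripper": 0.2},
  {"dx": 0.0245, "dy": -0.34, "dz": 0.06, "rx": 0, "ry": 0, "rz": 0.033, "gripper": 0.2},
  {"dx": 0.0245, "dy": -0.34, "dz": 0.05, "rx": 0, "ry": 0, "rz": 0.033, "gripper": 0.2},
], grip_force=60)

```text
time: 12.7
eef_pos: [0.4651, -0.3555, 0.1223]
tool_rot: [[0.118, 0.993, -0.003], [0.993, -0.118, 0.003], [0.002, -0.003, -1.0]]
wrist_force: [-0.8, 0.6, -1.2]
finger_gap: 0.0475
grip_force: 62.7
```

```bash
python3 - <<'E'
from padfit import *
P=run(1,.058,"pics/pad3.png"); o=arm.get_obs(); print(o["eef_pos"],o["tool_rot"][1],o["finger_gap"])
E
```

```text
[(2, array([ 467.2 , -352.93,   84.56,    0.5 ]))] [[(1, array([ 468.09, -354.24,   87.1 ,    0.54]))], [(1, array([ 4.6673e+02, -3.5283e+02,  8.2300e+01,  4.5000e-01]))]]
[ 0.46751742 -0.35593251  0.1253599 ] [ 0.99329767 -0.11557155 -0.00172003] 0.047215979428729335
```

Call:
arm_command([
  {"dx": -0.001, "dy": -0.0005, "dz": -0.01, "rx": 0, "ry": 0, "rz": 0, "gripper": 0.2},
  {"dx": -0.001, "dy": -0.0005, "dz": -0.018, "rx": 0, "ry": 0, "rz": 0, "gripper": 0.2},
  {"dx": -0.001, "dy": -0.0005, "dz": -0.024, "rx": 0, "ry": 0, "rz": 0, "gripper": 0.2},
  {"dx": -0.001, "dy": -0.0005, "dz": -0.025, "rx": 0, "ry": 0, "rz": 0, "gripper": 0.2},
  {"dx": -0.001, "dy": -0.0005, "dz": -0.025, "rx": 0, "ry": 0, "rz": 0, "gripper": 0.2},
  {"dx": -0.001, "dy": -0.0005, "dz": -0.025, "rx": 0, "ry": 0, "rz": 0, "gripper": -0.3},
  {"dx": -0.001, "dy": -0.0005, "dz": -0.025, "rx": 0, "ry": 0, "rz": 0, "gripper": -0.4},
  {"dx": -0.001, "dy": -0.0005, "dz": -0.03, "rx": 0, "ry": 0, "rz": 0, "gripper": -0.4},
  {"dx": -0.001, "dy": -0.0005, "dz": -0.038, "rx": 0, "ry": 0, "rz": 0, "gripper": -0.4},
  {"dx": -0.001, "dy": -0.0005, "dz": -0.038, "rx": 0, "ry": 0, "rz": 0, "gripper": -0.4},
], grip_force=20)

```text
time: 14.25
eef_pos: [0.4648, -0.3559, 0.0845]
tool_rot: [[0.117, 0.993, -0.002], [0.993, -0.117, 0.002], [0.001, -0.002, -1.0]]
wrist_force: [-0.1, 0.3, -0.2]
finger_gap: 0.0596
grip_force: 0.0
```

Call:
arm_command([
  {"dx": 0, "dy": 0, "dz": 0, "rx": 0, "ry": 0, "rz": 0, "gripper": -0.1},
  {"dx": 0, "dy": 0, "dz": 0, "rx": 0, "ry": 0, "rz": 0, "gripper": -0.1},
  {"dx": 0, "dy": 0, "dz": 0, "rx": 0, "ry": 0, "rz": 0, "gripper": -0.1},
  {"dx": 0, "dy": 0, "dz": 0, "rx": 0, "ry": 0, "rz": 0, "gripper": -0.1},
  {"dx": 0, "dy": 0, "dz": 0, "rx": 0, "ry": 0, "rz": 0, "gripper": -0.1},
  {"dx": 0, "dy": 0, "dz": 0, "rx": 0, "ry": 0, "rz": 0, "gripper": -0.1},
  {"dx": 0, "dy": 0, "dz": 0, "rx": 0, "ry": 0, "rz": 0, "gripper": -0.1},
  {"dx": 0, "dy": 0, "dz": 0, "rx": 0, "ry": 0, "rz": 0, "gripper": -0.1},
  {"dx": 0, "dy": 0, "dz": 0, "rx": 0, "ry": 0, "rz": 0, "gripper": -0.1},
  {"dx": 0, "dy": 0, "dz": 0, "rx": 0, "ry": 0, "rz": 0, "gripper": -0.1},
], grip_force=20)

```text
time: 15.5
eef_pos: [0.4655, -0.3565, 0.0859]
tool_rot: [[0.117, 0.993, -0.0], [0.993, -0.117, 0.0], [0.0, -0.0, -1.0]]
wrist_force: [-0.2, -1.3, -3.3]
finger_gap: 0.0495
grip_force: 23.7
```

Call:
arm_command([
  {"dx": 0, "dy": 0, "dz": 0, "rx": 0, "ry": 0, "rz": 0, "gripper": -0.4},
  {"dx": 0, "dy": 0, "dz": 0, "rx": 0, "ry": 0, "rz": 0, "gripper": -0.4},
  {"dx": 0, "dy": 0, "dz": 0.05, "rx": 0, "ry": 0, "rz": 0, "gripper": -0.4},
  {"dx": 0, "dy": 0, "dz": 0.1, "rx": 0, "ry": 0, "rz": 0, "gripper": -0.4},
  {"dx": 0.02, "dy": 0.05, "dz": 0.12, "rx": 0, "ry": 0, "rz": 0.1, "gripper": -0.4},
  {"dx": 0.04, "dy": 0.1, "dz": 0.12, "rx": 0, "ry": 0, "rz": 0.2, "gripper": -0.4},
  {"dx": 0.06, "dy": 0.15, "dz": 0.12, "rx": 0, "ry": 0, "rz": 0.3, "gripper": -0.4},
  {"dx": 0.077, "dy": 0.192, "dz": 0.12, "rx": 0, "ry": 0, "rz": 0.396, "gripper": -0.4},
  {"dx": 0.077, "dy": 0.192, "dz": 0.12, "rx": 0, "ry": 0, "rz": 0.396, "gripper": -0.4},
  {"dx": 0.077, "dy": 0.192, "dz": 0.12, "rx": 0, "ry": 0, "rz": 0.396, "gripper": -0.4},
], grip_force=20)

```text
time: 16.75
eef_pos: [0.5426, -0.1647, 0.2061]
tool_rot: [[-0.276, 0.961, 0.0], [0.961, 0.276, -0.001], [-0.001, -0.0, -1.0]]
wrist_force: [0.2, -1.0, -0.4]
finger_gap: 0.0595
grip_force: 0.0
```

```bash
python3 - <<'E'
from padfit import *
P=run(2,.034,"pics/pad4.png"); o=arm.get_obs(); print(o["eef_pos"],o["tool_rot"][1])
print(masks("stick0",P,.116,.024,0,.024,[(.543,-.167,-73),(.443,-.163,82)]))
print([np.round(r["position"],3) for p in P for r in arm.recognise(p,"stick0")])
E
```

```text
[(1, array([ 460.65, -355.47,   80.46,    0.78]))] [[None], [(1, array([ 460.65, -355.47,   80.46,    0.78]))]]
[ 0.54219097 -0.16550896  0.20580861] [ 9.61826258e-01  2.73660826e-01 -3.33467997e-05]
[(2, array([ 5.4169e+02, -1.6232e+02, -7.3530e+01,  5.3000e-01])), (1, array([ 442.37, -157.51,   81.89,    0.75]))]
[array([ 0.447, -0.12 ,  0.024]), array([ 0.551, -0.169,  0.022]), array([ 0.445, -0.167,  0.028]), array([ 0.464, -0.356,  0.032]), array([0.528, 0.267, 0.009])]
```

View pics/pad4.png

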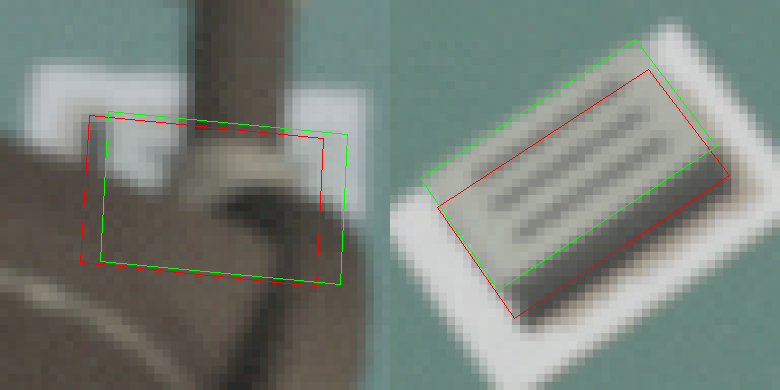

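The pile is flush in the scene view. Now grasp stick A.

Call:
arm_command([
  {"dx": 0, "dy": 0.001, "dz": -0.05, "rx": 0, "ry": 0, "rz": 0, "gripper": -0.4},
  {"dx": 0, "dy": 0.001, "dz": -0.1, "rx": 0, "ry": 0, "rz": 0, "gripper": -0.4},
  {"dx": 0, "dy": 0.001, "dz": -0.12, "rx": 0, "ry": 0, "rz": 0, "gripper": -0.4},
  {"dx": 0, "dy": 0.001, "dz": -0.125, "rx": 0, "ry": 0, "rz": 0, "gripper": -0.4},
  {"dx": 0, "dy": 0.001, "dz": -0.125, "rx": 0, "ry": 0, "rz": 0, "gripper": -0.4},
  {"dx": 0, "dy": 0.001, "dz": -0.125, "rx": 0, "ry": 0, "rz": 0, "gripper": 0.7},
  {"dx": 0, "dy": 0.001, "dz": -0.125, "rx": 0, "ry": 0, "rz": 0, "gripper": 0.7},
  {"dx": 0, "dy": 0.001, "dz": -0.125, "rx": 0, "ry": 0, "rz": 0, "gripper": 0.7},
  {"dx": 0, "dy": 0.001, "dz": -0.125, "rx": 0, "ry": 0, "rz": 0, "gripper": 0.7},
  {"dx": 0, "dy": 0.001, "dz": -0.125, "rx": 0, "ry": 0, "rz": 0, "gripper": 0.7},
], grip_force=80)

```text
time: 18.5
eef_pos: [0.5437, -0.1639, 0.0827]
tool_rot: [[-0.275, 0.961, 0.003], [0.961, 0.275, -0.001], [-0.002, 0.002, -1.0]]
wrist_force: [-1.2, 0.6, 6.2]
finger_gap: 0.0218
grip_force: 81.3
```

Call:
arm_command([
  {"dx": 0, "dy": 0, "dz": 0.05, "rx": 0, "ry": 0, "rz": 0, "gripper": 0.7},
  {"dx": 0, "dy": 0, "dz": 0.1, "rx": 0, "ry": 0, "rz": 0, "gripper": 0.7},
  {"dx": 0.003, "dy": 0.05, "dz": 0.12, "rx": 0, "ry": 0, "rz": -0.05, "gripper": 0.7},
  {"dx": 0.006, "dy": 0.1, "dz": 0.12, "rx": 0, "ry": 0, "rz": -0.1, "gripper": 0.7},
  {"dx": 0.009, "dy": 0.15, "dz": 0.12, "rx": 0, "ry": 0, "rz": -0.15, "gripper": 0.7},
  {"dx": 0.012, "dy": 0.2, "dz": 0.12, "rx": 0, "ry": 0, "rz": -0.2, "gripper": 0.7},
  {"dx": 0.015, "dy": 0.25, "dz": 0.12, "rx": 0, "ry": 0, "rz": -0.25, "gripper": 0.7},
  {"dx": 0.018, "dy": 0.3, "dz": 0.12, "rx": 0, "ry": 0, "rz": -0.3, "gripper": 0.7},
  {"dx": 0.024, "dy": 0.35, "dz": 0.12, "rx": 0, "ry": 0, "rz": -0.327, "gripper": 0.7},
  {"dx": 0.024, "dy": 0.3856, "dz": 0.12, "rx": 0, "ry": 0, "rz": -0.327, "gripper": 0.7},
], grip_force=80)

```text
time: 19.75
eef_pos: [0.5666, 0.2243, 0.2012]
tool_rot: [[0.047, 0.999, 0.001], [0.999, -0.047, 0.001], [0.001, 0.001, -1.0]]
wrist_force: [0.6, 0.4, -1.6]
finger_gap: 0.0218
grip_force: 80.4
```

```bash
cat > dockview.py <<'E'
from h import *
def run(name,bay,tcp=None,off=.0707,ang=87.25,view=True,zs=None):
    """outlines: green = stick expected in hand (from tcp), red = home stick in the bay"""
    p,s=cam("top"),cam("scene"); ims=[]
    for q in(p,s):
        c=proj(q,[[bay[0],bay[1],.05]])[0].round().astype(int); r=36
        im=cv2.resize(q["pixels"][c[1]-r:c[1]+r,c[0]-r:c[0]+r][:,:,::-1],(390,390),interpolation=3); ims.append(im)
        L=[((bay[0],bay[1]),.034,(0,0,255))]
        if tcp is not None: L.append(((tcp[0],tcp[1]),tcp[2]-off,(0,255,0)))
        for xy,z,col in L:
            for zz in((z-.012,z+.012) if col[1] else (z+.012,)):
                h=proj(q,boxpts(xy[0],xy[1],np.radians(ang),.116,.024,zz,zz)[[0,2,6,4]])
                cv2.polylines(im,[((h-(c-r)+.5)*390/(2*r)).round().astype(np.int32)],True,col,1)
    cv2.imwrite(name,np.hstack(ims)); return p,s
E
python3 - <<'E'
from dockview import *
o=arm.get_obs(); t=o["eef_pos"]; print(t,o["tool_rot"][0:2],o["finger_gap"],o["wrist_force"])
run("pics/d1.png",(.5675,.2217),t)
E
```

```text
[0.56655046 0.22433008 0.20118954] [[ 4.69051197e-02  9.98898843e-01  1.00525807e-03]
 [ 9.98899164e-01 -4.69056993e-02  5.60987208e-04]] 0.02175972894914888 [ 0.62484253  0.36050049 -1.64984639]
```

View pics/d1.png

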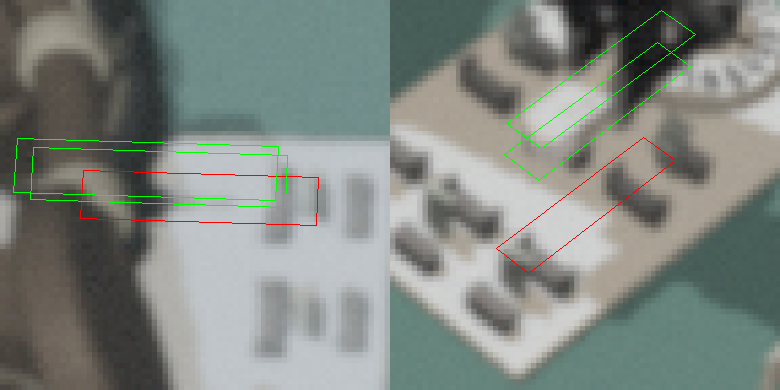

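```bash
python3 - <<'E'
from h import *
o=arm.get_obs(); print(o["eef_pos"])
b1=np.array([.5096,.2245]); a=np.radians(87.25); Y=np.array([np.cos(a),np.sin(a)]); X=np.array([Y[1],-Y[0]])
s=cam("scene"); im=s["pixels"][85:190,310:435][:,:,::-1]; k=6; im=cv2.resize(im,None,fx=k,fy=k,interpolation=3)
for i in(-1,0,1):
    c=b1+58e-3*i*X
    for j in(-1,1):
        def L(pts,col):
            h=proj(s,[[*(c+X*x+Y*y),z] for x,y,z in pts]); cv2.polylines(im,[((h-[310,85]+.5)*k).round().astype(np.int32)],True,col,1)
        for w,z,col in((.015,.030,(0,0,255)),(.015,.022,(0,255,0))): L([(-w,j*.031,z),(w,j*.031,z),(w,j*.043,z),(-w,j*.043,z)],col)
cv2.imwrite("pics/d2.png",im)
E
```

```text
[0.56621819 0.22569018 0.20113844]
```

View pics/d2.png

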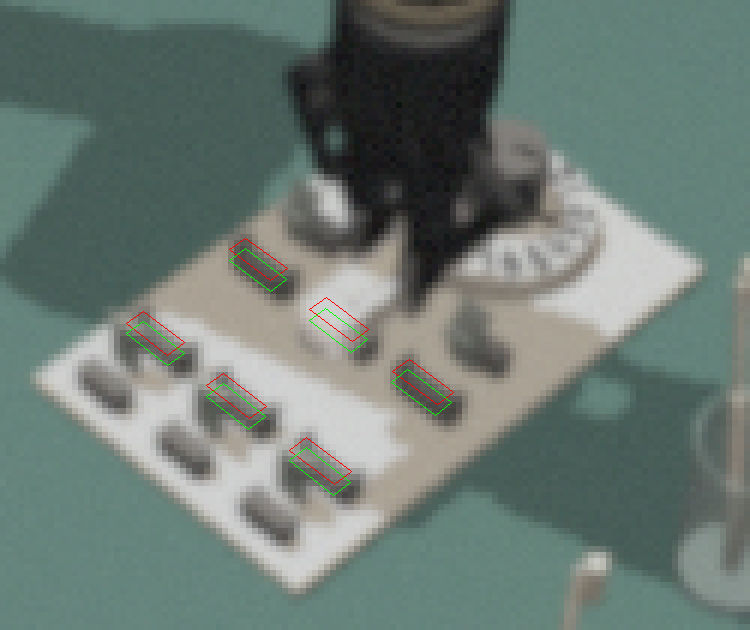

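Call:
arm_command([
  {"dx": 0.002, "dy": -0.004, "dz": 0, "rx": 0, "ry": 0, "rz": 0, "gripper": 0.7},
  {"dx": 0.002, "dy": -0.004, "dz": -0.02, "rx": 0, "ry": 0, "rz": 0, "gripper": 0.7},
  {"dx": 0.002, "dy": -0.004, "dz": -0.04, "rx": 0, "ry": 0, "rz": 0, "gripper": 0.7},
  {"dx": 0.002, "dy": -0.004, "dz": -0.055, "rx": 0, "ry": 0, "rz": 0, "gripper": 0.7},
  {"dx": 0.002, "dy": -0.004, "dz": -0.055, "rx": 0, "ry": 0, "rz": 0, "gripper": 0.7},
  {"dx": 0.002, "dy": -0.004, "dz": -0.055, "rx": 0, "ry": 0, "rz": 0, "gripper": 0.7},
  {"dx": 0.002, "dy": -0.004, "dz": -0.055, "rx": 0, "ry": 0, "rz": 0, "gripper": 0.7},
  {"dx": 0.002, "dy": -0.004, "dz": -0.055, "rx": 0, "ry": 0, "rz": 0, "gripper": 0.7},
  {"dx": 0.002, "dy": -0.004, "dz": -0.055, "rx": 0, "ry": 0, "rz": 0, "gripper": 0.7},
  {"dx": 0.002, "dy": -0.004, "dz": -0.055, "rx": 0, "ry": 0, "rz": 0, "gripper": 0.7},
], grip_force=100)

```text
time: 21.15
eef_pos: [0.5686, 0.2182, 0.1461]
tool_rot: [[0.048, 0.999, 0.0], [0.999, -0.048, 0.0], [0.0, 0.0, -1.0]]
wrist_force: [-0.8, 0.5, -0.9]
finger_gap: 0.0212
grip_force: 103.1
```

```bash
python3 - <<'E'
from dockview import *
o=arm.get_obs(); t=o["eef_pos"]; print(t,o["tool_rot"][0:2],o["finger_gap"],o["wrist_force"])
run("pics/d3.png",(.5682,.2217),t)
E
```

```text
[0.56859149 0.21816315 0.14610883] [[ 4.79198976e-02  9.98851123e-01  3.42953701e-04]
 [ 9.98851173e-01 -4.79199402e-02  1.17140120e-04]] 0.02121548654594335 [-0.84332394  0.54468018 -0.94859426]
```

View pics/d3.png

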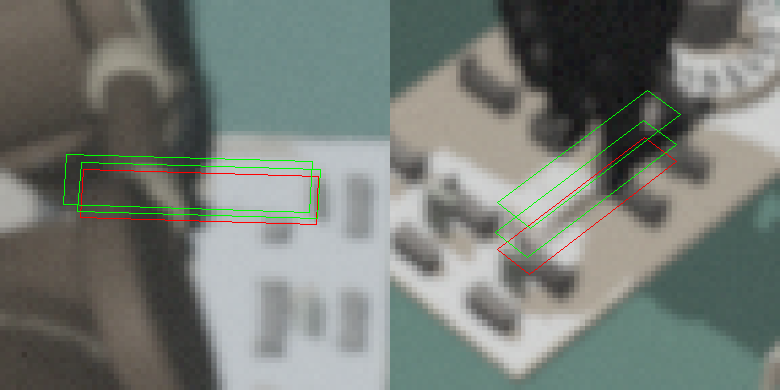

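Call:
arm_command([
  {"dx": 0, "dy": 0.0035, "dz": 0, "rx": 0, "ry": 0, "rz": 0, "gripper": 0.7},
  {"dx": 0, "dy": 0.0035, "dz": -0.008, "rx": 0, "ry": 0, "rz": 0, "gripper": 0.7},
  {"dx": 0, "dy": 0.0035, "dz": -0.014, "rx": 0, "ry": 0, "rz": 0, "gripper": 0.7},
  {"dx": 0, "dy": 0.0035, "dz": -0.02, "rx": 0, "ry": 0, "rz": 0, "gripper": 0.7},
  {"dx": 0, "dy": 0.0035, "dz": -0.025, "rx": 0, "ry": 0, "rz": 0, "gripper": 0.7},
  {"dx": 0, "dy": 0.0035, "dz": -0.03, "rx": 0, "ry": 0, "rz": 0, "gripper": 0.7},
  {"dx": 0, "dy": 0.0035, "dz": -0.035, "rx": 0, "ry": 0, "rz": 0, "gripper": 0.7},
  {"dx": 0, "dy": 0.0035, "dz": -0.039, "rx": 0, "ry": 0, "rz": 0, "gripper": 0.7},
  {"dx": 0, "dy": 0.0035, "dz": -0.042, "rx": 0, "ry": 0, "rz": 0, "gripper": 0.7},
  {"dx": 0, "dy": 0.0035, "dz": -0.043, "rx": 0, "ry": 0, "rz": 0, "gripper": 0.7},
], grip_force=120)

```text
time: 22.5
eef_pos: [0.569, 0.2224, 0.1049]
tool_rot: [[0.048, 0.999, -0.0], [0.999, -0.048, 0.001], [0.001, -0.0, -1.0]]
wrist_force: [-6.0, 2.9, 17.2]
finger_gap: 0.0211
grip_force: 125.2
```

Call:
arm_command([
  {"dx": 0, "dy": 0, "dz": -0.003, "rx": 0, "ry": 0, "rz": 0, "gripper": 0.7},
  {"dx": 0, "dy": 0, "dz": -0.005, "rx": 0, "ry": 0, "rz": 0, "gripper": 0.7},
  {"dx": 0, "dy": 0, "dz": -0.005, "rx": 0, "ry": 0, "rz": 0, "gripper": 0.7},
  {"dx": 0, "dy": 0, "dz": 0, "rx": 0, "ry": 0, "rz": 0, "gripper": 0.3},
  {"dx": 0, "dy": 0, "dz": 0, "rx": 0, "ry": 0, "rz": 0, "gripper": 0},
  {"dx": 0, "dy": 0, "dz": 0, "rx": 0, "ry": 0, "rz": 0, "gripper": 0},
  {"dx": 0, "dy": 0, "dz": 0, "rx": 0, "ry": 0, "rz": 0, "gripper": 0},
  {"dx": 0, "dy": 0, "dz": 0.03, "rx": 0, "ry": 0, "rz": 0, "gripper": 0},
  {"dx": 0, "dy": 0, "dz": 0.07, "rx": 0, "ry": 0, "rz": 0, "gripper": 0},
  {"dx": 0, "dy": 0, "dz": 0.1, "rx": 0, "ry": 0, "rz": 0, "gripper": 0},
], grip_force=80)

```text
time: 23.75
eef_pos: [0.5688, 0.2215, 0.2037]
tool_rot: [[0.048, 0.999, 0.0], [0.999, -0.048, -0.0], [-0.0, 0.0, -1.0]]
wrist_force: [0.4, -0.5, -0.3]
finger_gap: 0.0429
grip_force: 0.0
```

Call:
arm_command([
  {"dx": -0.01, "dy": -0.05, "dz": 0.01, "rx": 0, "ry": 0, "rz": 0, "gripper": -0.4},
  {"dx": -0.02, "dy": -0.1, "dz": 0.01, "rx": 0, "ry": 0, "rz": 0, "gripper": -0.4},
  {"dx": -0.04, "dy": -0.15, "dz": 0.01, "rx": 0, "ry": 0, "rz": 0, "gripper": -0.4},
  {"dx": -0.06, "dy": -0.2, "dz": 0.01, "rx": 0, "ry": 0, "rz": 0, "gripper": -0.4},
  {"dx": -0.08, "dy": -0.25, "dz": 0.01, "rx": 0, "ry": 0, "rz": -0.1, "gripper": -0.4},
  {"dx": -0.11, "dy": -0.3, "dz": 0.01, "rx": 0, "ry": 0, "rz": -0.1, "gripper": -0.4},
  {"dx": -0.126, "dy": -0.35, "dz": 0.01, "rx": 0, "ry": 0, "rz": -0.1, "gripper": -0.4},
  {"dx": -0.126, "dy": -0.379, "dz": 0.01, "rx": 0, "ry": 0, "rz": -0.1, "gripper": -0.4},
  {"dx": -0.126, "dy": -0.379, "dz": 0.01, "rx": 0, "ry": 0, "rz": -0.1, "gripper": -0.4},
  {"dx": -0.126, "dy": -0.379, "dz": 0.01, "rx": 0, "ry": 0, "rz": -0.1, "gripper": -0.4},
], grip_force=80)

```text
time: 25.0
eef_pos: [0.4422, -0.1569, 0.2124]
tool_rot: [[0.148, 0.989, -0.001], [0.989, -0.148, 0.001], [0.001, -0.001, -1.0]]
wrist_force: [0.4, -0.7, 0.1]
finger_gap: 0.0598
grip_force: 0.0
```

```bash
python3 - <<'E'
from dockview import *
o=arm.get_obs(); t=o["eef_pos"]; print(t,o["tool_rot"][0:2],o["finger_gap"],o["wrist_force"])
p,s=run("pics/d4.png",(.5682,.2217))
print(masks("stick0",[p,s],.116,.024,0,.024,[(.443,-.160,81.5)]),masks("stick0",[s],.116,.024,0,.024,[(.443,-.160,81.5)]))
for q in(p,s):print([(round(r["conf"],2),np.round(r["position"],3)) for r in arm.recognise(q,"stick0")])
E
```

```text
[ 0.44220209 -0.1568992   0.21236151] [[ 0.14784716  0.98900948 -0.00121416]
 [ 0.98900987 -0.14784595  0.00102566]] 0.05978992279335885 [ 0.35207319 -0.69740111  0.06912909]
[(2, array([ 442.04, -159.71,   80.72,    0.61]))] [(1, array([ 441.45, -156.05,   81.32,    0.79]))]
[(0.94, array([0.568, 0.222, 0.043])), (0.77, array([ 0.446, -0.137,  0.023]))]
[(0.85, array([ 0.444, -0.164,  0.025])), (0.59, array([0.578, 0.224, 0.047]))]
```

View pics/d4.png

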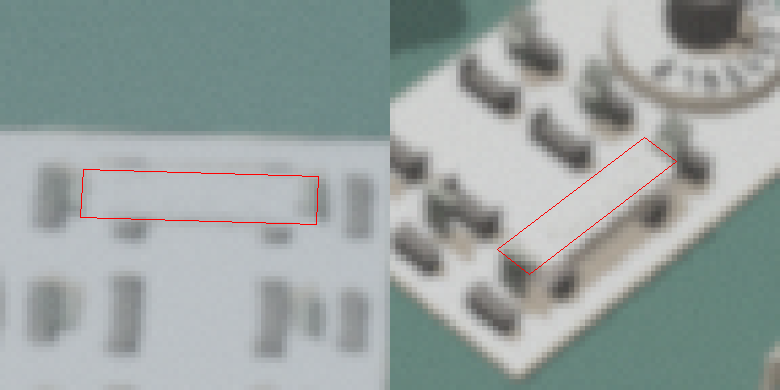

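Stick A is seated: its top face matches the home outline in both views, and the recognised top height is 43–47 mm against 46 mm expected. Now stick B.

Call:
arm_command([
  {"dx": 0, "dy": -0.001, "dz": -0.05, "rx": 0, "ry": 0, "rz": 0, "gripper": -0.4},
  {"dx": 0, "dy": -0.001, "dz": -0.1, "rx": 0, "ry": 0, "rz": 0, "gripper": -0.4},
  {"dx": 0, "dy": -0.001, "dz": -0.12, "rx": 0, "ry": 0, "rz": 0, "gripper": -0.4},
  {"dx": 0, "dy": -0.001, "dz": -0.131, "rx": 0, "ry": 0, "rz": 0, "gripper": -0.4},
  {"dx": 0, "dy": -0.001, "dz": -0.131, "rx": 0, "ry": 0, "rz": 0, "gripper": -0.4},
  {"dx": 0, "dy": -0.001, "dz": -0.131, "rx": 0, "ry": 0, "rz": 0, "gripper": 0.7},
  {"dx": 0, "dy": -0.001, "dz": -0.131, "rx": 0, "ry": 0, "rz": 0, "gripper": 0.7},
  {"dx": 0, "dy": -0.001, "dz": -0.131, "rx": 0, "ry": 0, "rz": 0, "gripper": 0.7},
  {"dx": 0, "dy": -0.001, "dz": -0.131, "rx": 0, "ry": 0, "rz": 0, "gripper": 0.7},
  {"dx": 0, "dy": -0.001, "dz": -0.131, "rx": 0, "ry": 0, "rz": 0, "gripper": 0.7},
], grip_force=80)

```text
time: 26.6
eef_pos: [0.4436, -0.1589, 0.0834]
tool_rot: [[0.148, 0.989, 0.002], [0.989, -0.148, -0.001], [-0.001, 0.003, -1.0]]
wrist_force: [-0.7, -0.3, 6.0]
finger_gap: 0.0223
grip_force: 79.8
```

Call:
arm_command([
  {"dx": 0, "dy": 0, "dz": 0.05, "rx": 0, "ry": 0, "rz": 0, "gripper": 0.7},
  {"dx": 0, "dy": 0, "dz": 0.1, "rx": 0, "ry": 0, "rz": 0, "gripper": 0.7},
  {"dx": 0.001, "dy": 0.05, "dz": 0.12, "rx": 0, "ry": 0, "rz": 0.02, "gripper": 0.7},
  {"dx": 0.002, "dy": 0.1, "dz": 0.12, "rx": 0, "ry": 0, "rz": 0.05, "gripper": 0.7},
  {"dx": 0.003, "dy": 0.15, "dz": 0.12, "rx": 0, "ry": 0, "rz": 0.1, "gripper": 0.7},
  {"dx": 0.005, "dy": 0.2, "dz": 0.12, "rx": 0, "ry": 0, "rz": 0.1, "gripper": 0.7},
  {"dx": 0.007, "dy": 0.25, "dz": 0.12, "rx": 0, "ry": 0, "rz": 0.1, "gripper": 0.7},
  {"dx": 0.01, "dy": 0.3, "dz": 0.12, "rx": 0, "ry": 0, "rz": 0.1, "gripper": 0.7},
  {"dx": 0.01, "dy": 0.35, "dz": 0.12, "rx": 0, "ry": 0, "rz": 0.1, "gripper": 0.7},
  {"dx": 0.01, "dy": 0.385, "dz": 0.12, "rx": 0, "ry": 0, "rz": 0.1, "gripper": 0.7},
], grip_force=100)

```text
time: 27.85
eef_pos: [0.4523, 0.2287, 0.2024]
tool_rot: [[0.046, 0.999, 0.001], [0.999, -0.046, 0.001], [0.001, 0.001, -1.0]]
wrist_force: [-0.2, -1.0, -1.1]
finger_gap: 0.0213
grip_force: 98.1
```

Call:
arm_command([
  {"dx": 0, "dy": 0, "dz": -0.02, "rx": 0, "ry": 0, "rz": 0, "gripper": 0.7},
  {"dx": 0, "dy": 0, "dz": -0.04, "rx": 0, "ry": 0, "rz": 0, "gripper": 0.7},
  {"dx": 0, "dy": 0, "dz": -0.055, "rx": 0, "ry": 0, "rz": 0, "gripper": 0.7},
  {"dx": 0, "dy": 0, "dz": -0.055, "rx": 0, "ry": 0, "rz": 0, "gripper": 0.7},
  {"dx": 0, "dy": 0, "dz": -0.055, "rx": 0, "ry": 0, "rz": 0, "gripper": 0.7},
  {"dx": 0, "dy": 0, "dz": -0.055, "rx": 0, "ry": 0, "rz": 0, "gripper": 0.7},
  {"dx": 0, "dy": 0, "dz": -0.055, "rx": 0, "ry": 0, "rz": 0, "gripper": 0.7},
  {"dx": 0, "dy": 0, "dz": -0.055, "rx": 0, "ry": 0, "rz": 0, "gripper": 0.7},
  {"dx": 0, "dy": 0, "dz": -0.055, "rx": 0, "ry": 0, "rz": 0, "gripper": 0.7},
  {"dx": 0, "dy": 0, "dz": -0.055, "rx": 0, "ry": 0, "rz": 0, "gripper": 0.7},
], grip_force=100)

```text
time: 29.1
eef_pos: [0.4525, 0.2266, 0.1469]
tool_rot: [[0.048, 0.999, -0.0], [0.999, -0.048, 0.0], [0.0, -0.0, -1.0]]
wrist_force: [-0.4, -0.8, -0.9]
finger_gap: 0.0213
grip_force: 98.1
```

```bash
python3 - <<'E'
from dockview import *
o=arm.get_obs(); t=o["eef_pos"]; print(t,o["tool_rot"][0:2],o["finger_gap"],o["wrist_force"])
p,s=run("pics/d5.png",(.452,.2273),t,.0714)
for q in(p,s):
  print([(round(r["conf"],2),np.round(r["position"],3)) for r in arm.recognise(q,"stick0")])
  z=t[2]-.0714
  for r in arm.cut_out(q,"stick0"): print(round(r["conf"],2),rect(q,r["pixels"],z+.012))
E
```

```text
[0.45252038 0.22660512 0.14688556] [[ 4.80329444e-02  9.98845752e-01 -5.44765901e-07]
 [ 9.98845752e-01 -4.80329444e-02  2.10357040e-05]] 0.021346489719034738 [-0.38019579 -0.7555891  -0.91752631]
[(0.66, array([0.566, 0.225, 0.046])), (0.59, array([0.453, 0.191, 0.088]))]
0.77 [562.9 214.6 100.7  25.7  87.1]
0.51 [451.4 189.8  45.7  25.1  88.9]
[(0.58, array([0.58 , 0.225, 0.045]))]
0.75 [594.7 191.5 107.7  36.1  86.3]
0.57 [459.4 193.6  58.5  35.5  85.9]
```

Call:
arm_command([
  {"dx": 0, "dy": 0.001, "dz": 0, "rx": 0, "ry": 0, "rz": 0, "gripper": 0.7},
  {"dx": 0, "dy": 0.001, "dz": -0.01, "rx": 0, "ry": 0, "rz": 0, "gripper": 0.7},
  {"dx": 0, "dy": 0.001, "dz": -0.017, "rx": 0, "ry": 0, "rz": 0, "gripper": 0.7},
  {"dx": 0, "dy": 0.001, "dz": -0.022, "rx": 0, "ry": 0, "rz": 0, "gripper": 0.7},
  {"dx": 0, "dy": 0.001, "dz": -0.027, "rx": 0, "ry": 0, "rz": 0, "gripper": 0.7},
  {"dx": 0, "dy": 0.001, "dz": -0.032, "rx": 0, "ry": 0, "rz": 0, "gripper": 0.7},
  {"dx": 0, "dy": 0.001, "dz": -0.037, "rx": 0, "ry": 0, "rz": 0, "gripper": 0.7},
  {"dx": 0, "dy": 0.001, "dz": -0.041, "rx": 0, "ry": 0, "rz": 0, "gripper": 0.7},
  {"dx": 0, "dy": 0.001, "dz": -0.044, "rx": 0, "ry": 0, "rz": 0, "gripper": 0.7},
  {"dx": 0, "dy": 0.001, "dz": -0.045, "rx": 0, "ry": 0, "rz": 0, "gripper": 0.7},
], grip_force=120)

```text
time: 30.65
eef_pos: [0.4548, 0.2279, 0.1073]
tool_rot: [[0.049, 0.999, 0.001], [0.999, -0.049, 0.0], [0.0, 0.001, -1.0]]
wrist_force: [-10.4, -7.6, 46.1]
finger_gap: 0.0205
grip_force: 124.9
```

Call:
arm_command([
  {"dx": 0, "dy": 0, "dz": 0.003, "rx": 0, "ry": 0, "rz": 0, "gripper": 0.7},
  {"dx": 0, "dy": 0, "dz": 0.003, "rx": 0, "ry": 0, "rz": 0, "gripper": 0.3},
  {"dx": 0, "dy": 0, "dz": 0.003, "rx": 0, "ry": 0, "rz": 0, "gripper": 0},
  {"dx": 0, "dy": 0, "dz": 0.003, "rx": 0, "ry": 0, "rz": 0, "gripper": 0},
  {"dx": 0, "dy": 0, "dz": 0.003, "rx": 0, "ry": 0, "rz": 0, "gripper": 0},
  {"dx": 0, "dy": 0, "dz": 0.003, "rx": 0, "ry": 0, "rz": 0, "gripper": 0},
  {"dx": 0, "dy": 0, "dz": 0.03, "rx": 0, "ry": 0, "rz": 0, "gripper": 0},
  {"dx": 0, "dy": 0, "dz": 0.07, "rx": 0, "ry": 0, "rz": 0, "gripper": 0},
  {"dx": 0, "dy": 0, "dz": 0.1, "rx": 0, "ry": 0, "rz": 0, "gripper": 0},
  {"dx": 0, "dy": 0, "dz": 0.1, "rx": 0, "ry": 0, "rz": 0, "gripper": 0},
], grip_force=80)

```text
time: 31.9
eef_pos: [0.4545, 0.2284, 0.2047]
tool_rot: [[0.048, 0.999, 0.006], [0.999, -0.048, 0.002], [0.003, 0.006, -1.0]]
wrist_force: [-0.2, -0.6, 0.1]
finger_gap: 0.0426
grip_force: 0.0
```

Call:
arm_command([
  {"dx": 0, "dy": -0.06, "dz": 0.02, "rx": 0, "ry": 0, "rz": 0, "gripper": 0},
  {"dx": 0, "dy": -0.12, "dz": 0.02, "rx": 0, "ry": 0, "rz": 0, "gripper": 0},
  {"dx": 0, "dy": -0.18, "dz": 0.02, "rx": 0, "ry": 0, "rz": 0, "gripper": 0},
  {"dx": 0, "dy": -0.24, "dz": 0.02, "rx": 0, "ry": 0, "rz": 0, "gripper": 0},
  {"dx": 0, "dy": -0.3, "dz": 0.02, "rx": 0, "ry": 0, "rz": 0, "gripper": 0},
  {"dx": 0, "dy": -0.35, "dz": 0.02, "rx": 0, "ry": 0, "rz": 0, "gripper": 0},
  {"dx": 0, "dy": -0.35, "dz": 0.02, "rx": 0, "ry": 0, "rz": 0, "gripper": 0},
  {"dx": 0, "dy": -0.35, "dz": 0.02, "rx": 0, "ry": 0, "rz": 0, "gripper": 0},
  {"dx": 0, "dy": -0.35, "dz": 0.02, "rx": 0, "ry": 0, "rz": 0, "gripper": 0},
  {"dx": 0, "dy": -0.35, "dz": 0.02, "rx": 0, "ry": 0, "rz": 0, "gripper": 0},
], grip_force=80)

```text
time: 33.15
eef_pos: [0.4524, -0.1211, 0.2216]
tool_rot: [[0.046, 0.999, -0.001], [0.999, -0.046, 0.0], [0.0, -0.001, -1.0]]
wrist_force: [-0.2, -0.0, -0.1]
finger_gap: 0.0426
grip_force: 0.0
```

```bash
python3 - <<'E'
from dockview import *
o=arm.get_obs(); t=o["eef_pos"]; print(t,o["wrist_force"])
p,s=run("pics/d6.png",(.452,.2273)); 
P=[p,s]
for q in P:print([(round(r["conf"],2),np.round(r["position"],3)) for r in arm.recognise(q,"stick0")])
for z in(.022,.026,.030,.034): print(z,masks("stick0",P,.112,.024,z,z+.024,[(.452,.227,87.25),(.568,.222,87.25)]))
# one picture: scene dock crop beside timer top crop
a=cv2.imread("pics/d6.png"); c=proj(p,[[.517,.379,.05]])[0].round().astype(int)
b=cv2.resize(p["pixels"][c[1]-30:c[1]+30,c[0]-20:c[0]+40][:,:,::-1],(390,390),interpolation=3)
cv2.imwrite("pics/d7.png",np.hstack([a[:,390:],b]))
E
```

```text
[ 0.45244541 -0.1211256   0.221611  ] [-0.16788122 -0.03702914 -0.06540124]
[(0.83, array([0.455, 0.229, 0.045])), (0.6, array([0.566, 0.222, 0.046]))]
[(0.86, array([0.579, 0.224, 0.046])), (0.54, array([0.455, 0.227, 0.05 ]))]
0.022 [(2, array([455.1 , 229.17,  87.32,   0.77])), (2, array([569.86, 227.02,  87.06,   0.78]))]
0.026 [(2, array([455.65, 228.87,  86.77,   0.76])), (2, array([570.52, 225.61,  87.46,   0.78]))]
0.03 [(2, array([456.45, 227.49,  86.89,   0.74])), (2, array([571.67, 222.74,  88.64,   0.76]))]
0.034 [(2, array([456.51, 225.55,  87.18,   0.71])), (2, array([572.13, 222.17,  87.69,   0.71]))]
```

View pics/d7.png

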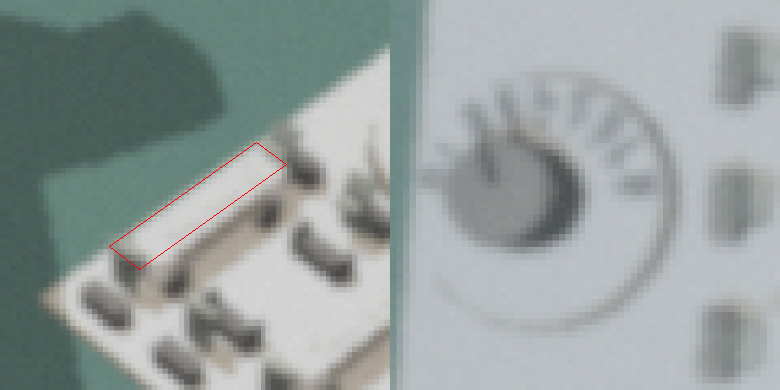

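Stick B looks seated. I'll press both sticks with the shut fingertips, which also lets me compare their heights by touch.

Call:
arm_command([
  {"dx": 0, "dy": 0.06, "dz": 0, "rx": 0, "ry": 0, "rz": 0, "gripper": 1},
  {"dx": 0, "dy": 0.12, "dz": 0, "rx": 0, "ry": 0, "rz": 0, "gripper": 1},
  {"dx": 0, "dy": 0.18, "dz": 0, "rx": 0, "ry": 0, "rz": 0, "gripper": 1},
  {"dx": 0, "dy": 0.24, "dz": 0, "rx": 0, "ry": 0, "rz": 0, "gripper": 1},
  {"dx": 0.001, "dy": 0.3, "dz": 0, "rx": 0, "ry": 0, "rz": 0, "gripper": 1},
  {"dx": 0.001, "dy": 0.349, "dz": 0, "rx": 0, "ry": 0, "rz": 0, "gripper": 1},
  {"dx": 0.001, "dy": 0.349, "dz": -0.05, "rx": 0, "ry": 0, "rz": 0, "gripper": 1},
  {"dx": 0.001, "dy": 0.349, "dz": -0.08, "rx": 0, "ry": 0, "rz": 0, "gripper": 1},
  {"dx": 0.001, "dy": 0.349, "dz": -0.09, "rx": 0, "ry": 0, "rz": 0, "gripper": 1},
  {"dx": 0.001, "dy": 0.349, "dz": -0.094, "rx": 0, "ry": 0, "rz": 0, "gripper": 1},
], grip_force=30)

```text
time: 35.0
eef_pos: [0.4538, 0.2265, 0.1278]
tool_rot: [[0.048, 0.999, 0.0], [0.999, -0.048, 0.0], [0.0, 0.0, -1.0]]
wrist_force: [1.1, -0.2, -0.1]
finger_gap: 0.0
grip_force: 0.0
```

Call:
arm_command([
  {"dx": 0, "dy": 0.001, "dz": -0.001, "rx": 0, "ry": 0, "rz": 0, "gripper": 1},
  {"dx": 0, "dy": 0.001, "dz": -0.002, "rx": 0, "ry": 0, "rz": 0, "gripper": 1},
  {"dx": 0, "dy": 0.001, "dz": -0.003, "rx": 0, "ry": 0, "rz": 0, "gripper": 1},
  {"dx": 0, "dy": 0.001, "dz": -0.004, "rx": 0, "ry": 0, "rz": 0, "gripper": 1},
  {"dx": 0, "dy": 0.001, "dz": -0.005, "rx": 0, "ry": 0, "rz": 0, "gripper": 1},
  {"dx": 0, "dy": 0.001, "dz": -0.005, "rx": 0, "ry": 0, "rz": 0, "gripper": 1},
  {"dx": 0, "dy": 0.001, "dz": -0.005, "rx": 0, "ry": 0, "rz": 0, "gripper": 1},
  {"dx": 0, "dy": 0.001, "dz": -0.005, "rx": 0, "ry": 0, "rz": 0, "gripper": 1},
  {"dx": 0, "dy": 0.001, "dz": -0.005, "rx": 0, "ry": 0, "rz": 0, "gripper": 1},
  {"dx": 0, "dy": 0.001, "dz": -0.005, "rx": 0, "ry": 0, "rz": 0, "gripper": 1},
], grip_force=30)

```text
time: 36.25
eef_pos: [0.4535, 0.2276, 0.1229]
tool_rot: [[0.048, 0.999, 0.0], [0.999, -0.048, -0.0], [-0.0, 0.0, -1.0]]
wrist_force: [0.0, -0.1, 0.2]
finger_gap: 0.0002
grip_force: 0.0
```

Call:
arm_command([
  {"dx": 0, "dy": 0, "dz": -0.001, "rx": 0, "ry": 0, "rz": 0, "gripper": 1},
  {"dx": 0, "dy": 0, "dz": -0.002, "rx": 0, "ry": 0, "rz": 0, "gripper": 1},
  {"dx": 0, "dy": 0, "dz": -0.003, "rx": 0, "ry": 0, "rz": 0, "gripper": 1},
  {"dx": 0, "dy": 0, "dz": -0.004, "rx": 0, "ry": 0, "rz": 0, "gripper": 1},
  {"dx": 0, "dy": 0, "dz": -0.005, "rx": 0, "ry": 0, "rz": 0, "gripper": 1},
  {"dx": 0, "dy": 0, "dz": -0.006, "rx": 0, "ry": 0, "rz": 0, "gripper": 1},
  {"dx": 0, "dy": 0, "dz": -0.006, "rx": 0, "ry": 0, "rz": 0, "gripper": 1},
  {"dx": 0, "dy": 0, "dz": -0.006, "rx": 0, "ry": 0, "rz": 0, "gripper": 1},
  {"dx": 0, "dy": 0, "dz": -0.006, "rx": 0, "ry": 0, "rz": 0, "gripper": 1},
  {"dx": 0, "dy": 0, "dz": -0.006, "rx": 0, "ry": 0, "rz": 0, "gripper": 1},
], grip_force=30)

```text
time: 37.5
eef_pos: [0.4537, 0.2276, 0.1186]
tool_rot: [[0.048, 0.999, -0.001], [0.999, -0.048, -0.0], [-0.0, -0.001, -1.0]]
wrist_force: [-4.4, -1.7, 13.2]
finger_gap: 0.0001
grip_force: 6.5
```

Touch at TCP z = 118.6 mm puts the top of stick B at 45.6 mm, so it is home. Now I read the timer pointer by angular darkness. First I back the arm off.

Call:
arm_command([
  {"dx": 0, "dy": 0, "dz": 0.05, "rx": 0, "ry": 0, "rz": 0, "gripper": 1},
  {"dx": 0, "dy": 0, "dz": 0.1, "rx": 0, "ry": 0, "rz": 0, "gripper": 1},
  {"dx": 0, "dy": -0.06, "dz": 0.1, "rx": 0, "ry": 0, "rz": 0, "gripper": 0},
  {"dx": 0, "dy": -0.12, "dz": 0.1, "rx": 0, "ry": 0, "rz": 0, "gripper": -0.4},
  {"dx": 0, "dy": -0.18, "dz": 0.1, "rx": 0, "ry": 0, "rz": 0, "gripper": -0.4},
  {"dx": 0, "dy": -0.24, "dz": 0.1, "rx": 0, "ry": 0, "rz": 0, "gripper": -0.4},
  {"dx": 0, "dy": -0.24, "dz": 0.1, "rx": 0, "ry": 0, "rz": 0, "gripper": -0.4},
  {"dx": 0, "dy": -0.24, "dz": 0.1, "rx": 0, "ry": 0, "rz": 0, "gripper": -0.4},
  {"dx": 0, "dy": -0.24, "dz": 0.1, "rx": 0, "ry": 0, "rz": 0, "gripper": -0.4},
  {"dx": 0, "dy": -0.24, "dz": 0.1, "rx": 0, "ry": 0, "rz": 0, "gripper": -0.4},
], grip_force=60)

```text
time: 38.75
eef_pos: [0.4535, -0.0111, 0.2168]
tool_rot: [[0.045, 0.999, -0.0], [0.999, -0.045, 0.0], [0.0, -0.0, -1.0]]
wrist_force: [-0.5, -0.7, -0.8]
finger_gap: 0.0598
grip_force: 0.0
```

```bash
cat > timer.py <<'E'
from h import *
C=np.array([.5175,.3794])
def run(name=None):
    P=[cam("top"),cam("scene")]; ims=[]
    A=np.radians(np.arange(130,-136,-10))
    for p in P:
        g=cv2.GaussianBlur(p["pixels"],(0,0),.5).mean(2).astype(np.float32)
        c=proj(p,[[*C,.05]])[0].round().astype(int); r=26
        im=cv2.resize(p["pixels"][c[1]-r:c[1]+r,c[0]-r:c[0]+r][:,:,::-1],(390,390),interpolation=3)
        def d(q,col): 
            for u in (np.array(q)-(c-r)+.5)*390/(2*r): cv2.circle(im,(int(u[0]),int(u[1])),1,col,-1)
        d(proj(p,[[*C,.07]]),(0,0,255))
        d(proj(p,[[C[0]+.022*np.cos(a),C[1]+.022*np.sin(a),.07] for a in np.linspace(0,6.28,40)]),(0,0,255))
        k=[np.radians(-2.75)+(4-i)*.35 for i in range(9)]
        d(proj(p,[[C[0]+.045*np.cos(a),C[1]+.045*np.sin(a),.025] for a in k]),(0,255,0))
        for z in(.07,):
            q=[[proj(p,[[C[0]+rr*np.cos(a),C[1]+rr*np.sin(a),z] for rr in(.010,.013,.016,.019)])] for a in A]
            print([int(np.mean([g[int(round(v)),int(round(u))] for u,v in x[0]])) for x in q])
        ims.append(im)
    print(np.degrees(A).round().astype(int).tolist())
    if name: cv2.imwrite(name,np.hstack(ims))
E
python3 - <<'E'
from timer import *
print(arm.get_obs()["eef_pos"],arm.get_obs()["joints"]); run("pics/t1.png")
E
```

```text
[ 0.45350529 -0.01107265  0.21676734] [-1.20520205e-01  8.75738794e-02  2.09656986e+00  1.59889390e-04
  9.57684550e-01 -7.51406401e-02]
[140, 141, 139, 138, 138, 136, 137, 132, 132, 124, 115, 121, 130, 135, 136, 133, 132, 131, 129, 132, 127, 130, 130, 128, 126, 133, 133]
[127, 126, 126, 125, 125, 123, 121, 116, 111, 105, 105, 112, 116, 121, 122, 121, 117, 116, 115, 113, 116, 112, 110, 111, 117, 128, 130]
[130, 120, 110, 100, 90, 80, 70, 60, 50, 40, 30, 20, 10, 0, -10, -20, -30, -40, -50, -60, -70, -80, -90, -100, -110, -120, -130]
```

View pics/t1.png

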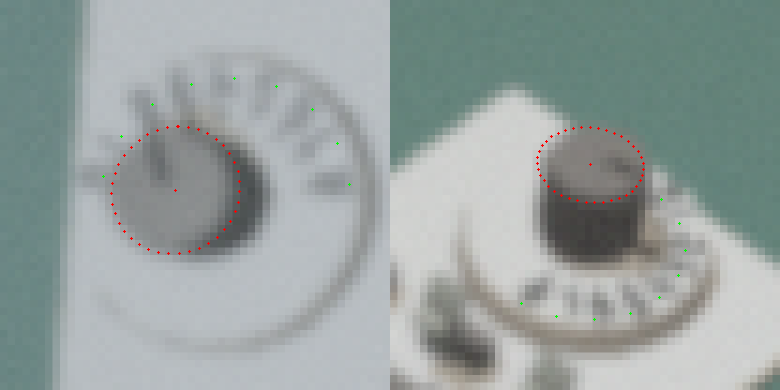

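The pointer sits at about 31–35° in both views. Detent 2 is expected at 37° and detent 3 at 17°, so it reads 2 and needs +4 detents, which is 1.40 rad clockwise.

Call:
arm_command([
  {"dx": 0.01, "dy": 0.06, "dz": 0, "rx": 0, "ry": 0, "rz": 0.1, "gripper": -0.4},
  {"dx": 0.02, "dy": 0.12, "dz": 0, "rx": 0, "ry": 0, "rz": 0.2, "gripper": -0.4},
  {"dx": 0.03, "dy": 0.18, "dz": 0, "rx": 0, "ry": 0, "rz": 0.3, "gripper": -0.4},
  {"dx": 0.04, "dy": 0.24, "dz": 0, "rx": 0, "ry": 0, "rz": 0.4, "gripper": -0.4},
  {"dx": 0.05, "dy": 0.3, "dz": 0, "rx": 0, "ry": 0, "rz": 0.5, "gripper": -0.4},
  {"dx": 0.06, "dy": 0.35, "dz": 0, "rx": 0, "ry": 0, "rz": 0.6, "gripper": -0.4},
  {"dx": 0.0645, "dy": 0.391, "dz": 0, "rx": 0, "ry": 0, "rz": 0.69, "gripper": -0.4},
  {"dx": 0.0645, "dy": 0.391, "dz": 0, "rx": 0, "ry": 0, "rz": 0.69, "gripper": -0.4},
  {"dx": 0.0645, "dy": 0.391, "dz": 0, "rx": 0, "ry": 0, "rz": 0.69, "gripper": -0.4},
  {"dx": 0.0645, "dy": 0.391, "dz": 0, "rx": 0, "ry": 0, "rz": 0.69, "gripper": -0.4},
], grip_force=50)

```text
time: 40.1
eef_pos: [0.5177, 0.3774, 0.2165]
tool_rot: [[-0.598, 0.802, -0.001], [0.802, 0.598, -0.001], [-0.0, -0.001, -1.0]]
wrist_force: [-0.0, -0.6, -0.8]
finger_gap: 0.0602
grip_force: 0.0
```

Call:
arm_command([
  {"dx": 0, "dy": 0, "dz": -0.05, "rx": 0, "ry": 0, "rz": 0, "gripper": -0.4},
  {"dx": 0, "dy": 0, "dz": -0.09, "rx": 0, "ry": 0, "rz": 0, "gripper": -0.4},
  {"dx": 0, "dy": 0, "dz": -0.109, "rx": 0, "ry": 0, "rz": 0, "gripper": -0.4},
  {"dx": 0, "dy": 0, "dz": -0.109, "rx": 0, "ry": 0, "rz": 0, "gripper": -0.4},
  {"dx": 0, "dy": 0, "dz": -0.109, "rx": 0, "ry": 0, "rz": 0, "gripper": -0.4},
  {"dx": 0, "dy": 0, "dz": -0.109, "rx": 0, "ry": 0, "rz": 0, "gripper": 0.2},
  {"dx": 0, "dy": 0, "dz": -0.109, "rx": 0, "ry": 0, "rz": 0, "gripper": 0.2},
  {"dx": 0, "dy": 0, "dz": -0.109, "rx": 0, "ry": 0, "rz": 0, "gripper": 0.2},
  {"dx": 0, "dy": 0, "dz": -0.109, "rx": 0, "ry": 0, "rz": 0, "gripper": 0.2},
  {"dx": 0, "dy": 0, "dz": -0.109, "rx": 0, "ry": 0, "rz": 0, "gripper": 0.2},
], grip_force=30)

```text
time: 41.35
eef_pos: [0.5198, 0.3797, 0.1104]
tool_rot: [[-0.599, 0.801, 0.004], [0.801, 0.599, 0.003], [-0.0, 0.005, -1.0]]
wrist_force: [2.1, -0.1, 6.2]
finger_gap: 0.0423
grip_force: 32.2
```

Call:
arm_command([
  {"dx": 0, "dy": 0, "dz": 0.002, "rx": 0, "ry": 0, "rz": -0.15, "gripper": 0.2},
  {"dx": 0, "dy": 0, "dz": 0.002, "rx": 0, "ry": 0, "rz": -0.3, "gripper": 0.2},
  {"dx": 0, "dy": 0, "dz": 0.002, "rx": 0, "ry": 0, "rz": -0.45, "gripper": 0.2},
  {"dx": 0, "dy": 0, "dz": 0.002, "rx": 0, "ry": 0, "rz": -0.6, "gripper": 0.2},
  {"dx": 0, "dy": 0, "dz": 0.002, "rx": 0, "ry": 0, "rz": -0.75, "gripper": 0.2},
  {"dx": 0, "dy": 0, "dz": 0.002, "rx": 0, "ry": 0, "rz": -0.9, "gripper": 0.2},
  {"dx": 0, "dy": 0, "dz": 0.002, "rx": 0, "ry": 0, "rz": -1.05, "gripper": 0.2},
  {"dx": 0, "dy": 0, "dz": 0.002, "rx": 0, "ry": 0, "rz": -1.2, "gripper": 0.2},
  {"dx": 0, "dy": 0, "dz": 0.002, "rx": 0, "ry": 0, "rz": -1.35, "gripper": 0.2},
  {"dx": 0, "dy": 0, "dz": 0.002, "rx": 0, "ry": 0, "rz": -1.42, "gripper": 0.2},
], grip_force=50)

```text
time: 42.6
eef_pos: [0.5148, 0.3801, 0.1105]
tool_rot: [[0.704, 0.71, -0.007], [0.71, -0.704, 0.001], [-0.004, -0.006, -1.0]]
wrist_force: [-9.4, 4.6, 6.4]
finger_gap: 0.0419
grip_force: 52.6
```

Call:
arm_command([
  {"dx": 0, "dy": 0, "dz": 0, "rx": 0, "ry": 0, "rz": 0, "gripper": 0.2},
  {"dx": 0, "dy": 0, "dz": 0, "rx": 0, "ry": 0, "rz": 0, "gripper": 0.2},
  {"dx": 0, "dy": 0, "dz": 0, "rx": 0, "ry": 0, "rz": 0, "gripper": -0.2},
  {"dx": 0, "dy": 0, "dz": 0, "rx": 0, "ry": 0, "rz": 0, "gripper": -0.4},
  {"dx": 0, "dy": 0, "dz": 0, "rx": 0, "ry": 0, "rz": 0, "gripper": -0.4},
  {"dx": 0, "dy": 0, "dz": 0, "rx": 0, "ry": 0, "rz": 0, "gripper": -0.4},
  {"dx": 0, "dy": 0, "dz": 0.05, "rx": 0, "ry": 0, "rz": 0, "gripper": -0.4},
  {"dx": 0, "dy": 0, "dz": 0.1, "rx": 0, "ry": 0, "rz": 0, "gripper": -0.4},
  {"dx": 0, "dy": -0.06, "dz": 0.13, "rx": 0, "ry": 0, "rz": 0, "gripper": -0.4},
  {"dx": 0, "dy": -0.12, "dz": 0.13, "rx": 0, "ry": 0, "rz": 0, "gripper": -0.4},
], grip_force=50)

```text
time: 43.85
eef_pos: [0.5201, 0.2604, 0.2436]
tool_rot: [[0.7, 0.714, 0.008], [0.714, -0.7, 0.003], [0.007, 0.004, -1.0]]
wrist_force: [-0.2, -1.5, -0.0]
finger_gap: 0.06
grip_force: 0.0
```

Call:
arm_command([
  {"dx": -0.01, "dy": -0.06, "dz": 0.05, "rx": 0, "ry": 0, "rz": 0.1, "gripper": -0.4},
  {"dx": -0.02, "dy": -0.12, "dz": 0.05, "rx": 0, "ry": 0, "rz": 0.2, "gripper": -0.4},
  {"dx": -0.03, "dy": -0.18, "dz": 0.05, "rx": 0, "ry": 0, "rz": 0.3, "gripper": -0.4},
  {"dx": -0.04, "dy": -0.24, "dz": 0.05, "rx": 0, "ry": 0, "rz": 0.4, "gripper": -0.4},
  {"dx": -0.05, "dy": -0.27, "dz": 0.05, "rx": 0, "ry": 0, "rz": 0.5, "gripper": -0.4},
  {"dx": -0.05, "dy": -0.27, "dz": 0.05, "rx": 0, "ry": 0, "rz": 0.5, "gripper": -0.4},
  {"dx": -0.05, "dy": -0.27, "dz": 0.05, "rx": 0, "ry": 0, "rz": 0.5, "gripper": -0.4},
  {"dx": -0.05, "dy": -0.27, "dz": 0.05, "rx": 0, "ry": 0, "rz": 0.5, "gripper": -0.4},
  {"dx": -0.05, "dy": -0.27, "dz": 0.05, "rx": 0, "ry": 0, "rz": 0.5, "gripper": -0.4},
  {"dx": -0.05, "dy": -0.27, "dz": 0.05, "rx": 0, "ry": 0, "rz": 0.5, "gripper": -0.4},
], grip_force=50)

```text
time: 45.1
eef_pos: [0.4681, -0.0091, 0.2897]
tool_rot: [[0.273, 0.962, -0.0], [0.962, -0.273, 0.0], [0.0, -0.0, -1.0]]
wrist_force: [0.4, 0.1, 0.6]
finger_gap: 0.0597
grip_force: 0.0
```

```bash
python3 - <<'E'
from timer import *
run("pics/t2.png")
p,s=cam("top"),cam("scene")
for q in(p,s):print([(round(r["conf"],2),np.round(r["position"],3)) for n in("stick0","plate0") for r in arm.recognise(q,n)])
print(masks("plate0",[p,s],.08,.05,.014,.034,[(.467,-.3565,83.3)]))
# picture: timer top, dock scene, pad top
t=cv2.imread("pics/t2.png"); c=proj(p,[[.467,-.356,.02]])[0].round().astype(int)
d=s["pixels"][85:185,315:430][:,:,::-1]; d=cv2.resize(d,(400,300),interpolation=3); a=cv2.resize(p["pixels"][c[1]-25:c[1]+25,c[0]-33:c[0]+33][:,:,::-1],(396,300),interpolation=3)
b=np.zeros((600,796,3),np.uint8); b[:300,:600]=cv2.resize(t,(600,300)); b[300:,:400]=d; b[300:,400:]=a
cv2.imwrite("pics/fin.png",b)
E
```

```text
[140, 141, 139, 139, 138, 138, 138, 138, 140, 141, 139, 137, 138, 138, 137, 135, 126, 119, 110, 112, 119, 128, 130, 129, 127, 135, 133]
[127, 127, 126, 125, 125, 126, 126, 126, 127, 126, 125, 125, 121, 123, 119, 116, 109, 103, 96, 96, 108, 108, 108, 111, 117, 128, 130]
[130, 120, 110, 100, 90, 80, 70, 60, 50, 40, 30, 20, 10, 0, -10, -20, -30, -40, -50, -60, -70, -80, -90, -100, -110, -120, -130]
[(0.97, array([0.452, 0.23 , 0.049])), (0.62, array([0.568, 0.221, 0.044])), (0.61, array([0.513, 0.375, 0.069])), (0.82, array([0.335, 0.052, 0.013])), (0.66, array([ 0.463, -0.355,  0.038])), (0.66, array([ 0.762, -0.153,  0.01 ]))]
[(0.71, array([0.459, 0.224, 0.047])), (0.63, array([0.578, 0.226, 0.043])), (0.85, array([ 0.573, -0.023,  0.011])), (0.84, array([ 0.464, -0.356,  0.033])), (0.79, array([ 0.76 , -0.152,  0.009])), (0.62, array([0.342, 0.063, 0.009])), (0.44, array([ 0.486, -0.361,  0.021])), (0.16, array([0.526, 0.288, 0.007]))]
[(2, array([ 465.74, -356.38,   85.46,    0.79]))]
```

View pics/fin.png

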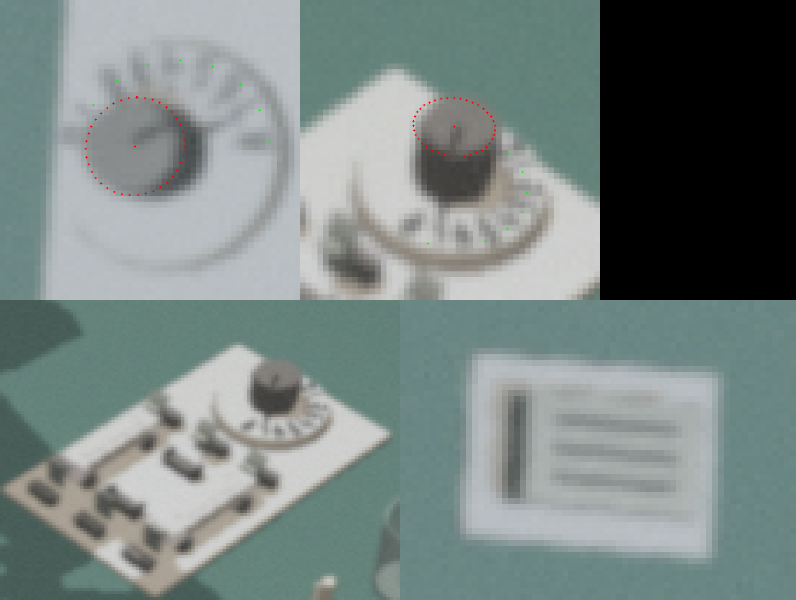

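The turn landed, but the pointer angle reads between 6 and 7 with my assumed sleeve centre. I'll refit the centre numerically from the sleeve rim and re-read.

```bash
python3 - <<'E'
from h import *
from scipy.ndimage import map_coordinates as mc
def prof(p,c,z,a,rs):
    q=proj(p,[[c[0]+r*np.cos(a),c[1]+r*np.sin(a),z] for r in rs]); g=p["pixels"].mean(2)
    return mc(g,[q[:,1],q[:,0]],order=1)
rs=np.arange(.012,.034,.0005)
for n,rng in(("top",(40,200)),("scene",(-10,230))):
    p=cam(n); c=np.array([.5175,.381]); 
    for it in range(4):
        pts=[]
        for a in np.radians(np.arange(*rng,5)):
            d=np.gradient(np.convolve(prof(p,c,.07,a,rs),np.ones(3)/3,"same"))[3:-3]; r=rs[3:-3]
            w=np.clip(np.abs(d),0,None)**2; rr=(w*r).sum()/w.sum(); pts.append(c+rr*np.array([np.cos(a),np.sin(a)]))
        pts=np.array(pts); o=least_squares(lambda v:np.hypot(*(pts-v[:2]).T)-.022,c,loss="soft_l1",f_scale=.001); c=o.x
    A=np.arange(60,-121,-5)
    D=np.array([[prof(p,c,.07,np.radians(a),[r])[0] for r in(.008,.011,.014,.017)] for a in A])
    m=D.mean(1); base=np.median(m); i=m[2:-4].argmin()+2; w=np.clip(np.interp(range(len(m)),[0,len(m)-1],[m[:5].mean(),m[-5:].mean()])-m-4,0,None)
    k=slice(max(i-4,0),i+5); print(n,c.round(4),"rms",np.sqrt((o.fun**2).mean())*1e3,"min",A[i],"centroid",(w[k]*A[k]).sum()/w[k].sum(), m.astype(int).tolist())
E
```

```text
top [0.5174 0.381 ] rms 0.8831952303602147 min -55 centroid -54.03737319235323 [138, 138, 138, 138, 138, 139, 139, 138, 138, 138, 138, 138, 137, 136, 136, 135, 134, 132, 130, 126, 122, 118, 114, 112, 115, 119, 125, 130, 133, 135, 137, 137, 137, 137, 138, 139, 140]
scene [0.5205 0.3826] rms 1.8661856180536631 min -70 centroid -69.98208284723427 [126, 126, 126, 126, 126, 126, 126, 125, 125, 124, 123, 123, 122, 122, 121, 121, 120, 120, 119, 118, 118, 117, 113, 109, 105, 100, 98, 100, 104, 109, 113, 116, 119, 121, 122, 123, 124]
```

Vision can't separate 6 from 7. I'll use the end stop at 8: turn clockwise until it stops, measure the travel, then come back two detents.

Call:
arm_command([
  {"dx": 0.01, "dy": 0.06, "dz": 0, "rx": 0, "ry": 0, "rz": 0.1, "gripper": -0.4},
  {"dx": 0.02, "dy": 0.12, "dz": 0, "rx": 0, "ry": 0, "rz": 0.2, "gripper": -0.4},
  {"dx": 0.03, "dy": 0.18, "dz": 0, "rx": 0, "ry": 0, "rz": 0.277, "gripper": -0.4},
  {"dx": 0.04, "dy": 0.24, "dz": -0.02, "rx": 0, "ry": 0, "rz": 0.277, "gripper": -0.4},
  {"dx": 0.0495, "dy": 0.3, "dz": -0.05, "rx": 0, "ry": 0, "rz": 0.277, "gripper": -0.4},
  {"dx": 0.0495, "dy": 0.35, "dz": -0.07, "rx": 0, "ry": 0, "rz": 0.277, "gripper": -0.4},
  {"dx": 0.0495, "dy": 0.391, "dz": -0.07, "rx": 0, "ry": 0, "rz": 0.277, "gripper": -0.4},
  {"dx": 0.0495, "dy": 0.391, "dz": -0.07, "rx": 0, "ry": 0, "rz": 0.277, "gripper": -0.4},
  {"dx": 0.0495, "dy": 0.391, "dz": -0.07, "rx": 0, "ry": 0, "rz": 0.277, "gripper": -0.4},
  {"dx": 0.0495, "dy": 0.391, "dz": -0.07, "rx": 0, "ry": 0, "rz": 0.277, "gripper": -0.4},
], grip_force=30)

```text
time: 46.95
eef_pos: [0.5178, 0.3799, 0.22]
tool_rot: [[0.002, 1.0, -0.0], [1.0, -0.002, -0.0], [-0.0, -0.0, -1.0]]
wrist_force: [0.2, 1.2, -0.2]
finger_gap: 0.0597
grip_force: 0.0
```

Call:
arm_command([
  {"dx": 0, "dy": 0.001, "dz": -0.05, "rx": 0, "ry": 0, "rz": 0, "gripper": -0.4},
  {"dx": 0, "dy": 0.001, "dz": -0.09, "rx": 0, "ry": 0, "rz": 0, "gripper": -0.4},
  {"dx": 0, "dy": 0.001, "dz": -0.108, "rx": 0, "ry": 0, "rz": 0, "gripper": -0.4},
  {"dx": 0, "dy": 0.001, "dz": -0.108, "rx": 0, "ry": 0, "rz": 0, "gripper": -0.4},
  {"dx": 0, "dy": 0.001, "dz": -0.108, "rx": 0, "ry": 0, "rz": 0, "gripper": -0.4},
  {"dx": 0, "dy": 0.001, "dz": -0.108, "rx": 0, "ry": 0, "rz": 0, "gripper": 0.2},
  {"dx": 0, "dy": 0.001, "dz": -0.108, "rx": 0, "ry": 0, "rz": 0, "gripper": 0.2},
  {"dx": 0, "dy": 0.001, "dz": -0.108, "rx": 0, "ry": 0, "rz": 0, "gripper": 0.2},
  {"dx": 0, "dy": 0.001, "dz": -0.108, "rx": 0, "ry": 0, "rz": 0, "gripper": 0.2},
  {"dx": 0, "dy": 0.001, "dz": -0.108, "rx": 0, "ry": 0, "rz": 0, "gripper": 0.2},
], grip_force=40)

```text
time: 48.2
eef_pos: [0.5175, 0.383, 0.1143]
tool_rot: [[0.001, 1.0, 0.0], [1.0, -0.001, 0.001], [0.001, 0.0, -1.0]]
wrist_force: [-3.8, 0.0, 5.6]
finger_gap: 0.0415
grip_force: 40.9
```

```bash
cat > q.py <<'E'
from plant import arm
import numpy as np
o=arm.get_obs(); R=np.array(o["tool_rot"]); print(o["eef_pos"],np.degrees(np.arctan2(R[1,1],R[0,1])),np.round(o["wrist_force"],1),np.round(o["wrist_torque"],2),o["finger_gap"],o["joints"][5],np.round(o["tau"],2))
E
python3 q.py
```

```text
[0.51752131 0.38300161 0.11434818] -0.05101662567334305 [-3.8  0.   5.6] [-0.09  0.53 -0.01] 0.04148554250520012 0.5695107515075978 [-1.030e+00 -4.386e+01 -2.230e+01 -3.000e-01 -9.900e-01 -1.000e-02]
```

Call:
arm_command([
  {"dx": 0, "dy": 0, "dz": 0, "rx": 0, "ry": 0, "rz": -0.06, "gripper": 0.2},
  {"dx": 0, "dy": 0, "dz": 0, "rx": 0, "ry": 0, "rz": -0.12, "gripper": 0.2},
  {"dx": 0, "dy": 0, "dz": 0, "rx": 0, "ry": 0, "rz": -0.18, "gripper": 0.2},
  {"dx": 0, "dy": 0, "dz": 0, "rx": 0, "ry": 0, "rz": -0.24, "gripper": 0.2},
  {"dx": 0, "dy": 0, "dz": 0, "rx": 0, "ry": 0, "rz": -0.3, "gripper": 0.2},
  {"dx": 0, "dy": 0, "dz": 0, "rx": 0, "ry": 0, "rz": -0.36, "gripper": 0.2},
  {"dx": 0, "dy": 0, "dz": 0, "rx": 0, "ry": 0, "rz": -0.41, "gripper": 0.2},
  {"dx": 0, "dy": 0, "dz": 0, "rx": 0, "ry": 0, "rz": -0.45, "gripper": 0.2},
  {"dx": 0, "dy": 0, "dz": 0, "rx": 0, "ry": 0, "rz": -0.45, "gripper": 0.2},
  {"dx": 0, "dy": 0, "dz": 0, "rx": 0, "ry": 0, "rz": -0.45, "gripper": 0.2},
], grip_force=40)

```text
time: 49.45
eef_pos: [0.5168, 0.3823, 0.1142]
tool_rot: [[0.434, 0.901, -0.002], [0.901, -0.434, -0.001], [-0.002, -0.001, -1.0]]
wrist_force: [-4.3, -2.2, 7.3]
finger_gap: 0.0419
grip_force: 41.3
```

```bash
python3 q.py
```

```text
[0.51683338 0.38225595 0.11416455] -25.744292514375736 [-4.3 -2.2  7.3] [-0.39  0.77  0.24] 0.04190767007428557 1.0186249092368576 [ -0.84 -43.41 -23.05   0.05  -1.64   0.27]
```

Call:
arm_command([
  {"dx": 0, "dy": 0, "dz": 0, "rx": 0, "ry": 0, "rz": -0.03, "gripper": 0.2},
  {"dx": 0, "dy": 0, "dz": 0, "rx": 0, "ry": 0, "rz": -0.06, "gripper": 0.2},
  {"dx": 0, "dy": 0, "dz": 0, "rx": 0, "ry": 0, "rz": -0.09, "gripper": 0.2},
  {"dx": 0, "dy": 0, "dz": 0, "rx": 0, "ry": 0, "rz": -0.12, "gripper": 0.2},
  {"dx": 0, "dy": 0, "dz": 0, "rx": 0, "ry": 0, "rz": -0.15, "gripper": 0.2},
  {"dx": 0, "dy": 0, "dz": 0, "rx": 0, "ry": 0, "rz": -0.15, "gripper": 0.2},
  {"dx": 0, "dy": 0, "dz": 0, "rx": 0, "ry": 0, "rz": -0.15, "gripper": 0.2},
  {"dx": 0, "dy": 0, "dz": 0, "rx": 0, "ry": 0, "rz": -0.15, "gripper": 0.2},
  {"dx": 0, "dy": 0, "dz": 0, "rx": 0, "ry": 0, "rz": -0.15, "gripper": 0.2},
  {"dx": 0, "dy": 0, "dz": 0, "rx": 0, "ry": 0, "rz": -0.15, "gripper": 0.2},
], grip_force=40)

```text
time: 50.7
eef_pos: [0.5172, 0.3831, 0.114]
tool_rot: [[0.565, 0.825, -0.0], [0.825, -0.565, 0.001], [0.001, -0.001, -1.0]]
wrist_force: [-3.9, 0.3, 5.9]
finger_gap: 0.0419
grip_force: 41.2
```

```bash
python3 q.py
```

```text
[0.51715246 0.38307594 0.11400919] -34.39327163374796 [-3.9  0.3  5.9] [-0.07  0.7   0.24] 0.0419178261073555 1.1691258145328998 [ -1.88 -43.91 -22.5   -0.36  -1.11   0.22]
```

Call:
arm_command([
  {"dx": 0, "dy": 0, "dz": 0, "rx": 0, "ry": 0, "rz": -0.05, "gripper": 0.2},
  {"dx": 0, "dy": 0, "dz": 0, "rx": 0, "ry": 0, "rz": -0.1, "gripper": 0.2},
  {"dx": 0, "dy": 0, "dz": 0, "rx": 0, "ry": 0, "rz": -0.15, "gripper": 0.2},
  {"dx": 0, "dy": 0, "dz": 0, "rx": 0, "ry": 0, "rz": -0.2, "gripper": 0.2},
  {"dx": 0, "dy": 0, "dz": 0, "rx": 0, "ry": 0, "rz": -0.25, "gripper": 0.2},
  {"dx": 0, "dy": 0, "dz": 0, "rx": 0, "ry": 0, "rz": -0.3, "gripper": 0.2},
  {"dx": 0, "dy": 0, "dz": 0, "rx": 0, "ry": 0, "rz": -0.35, "gripper": 0.2},
  {"dx": 0, "dy": 0, "dz": 0, "rx": 0, "ry": 0, "rz": -0.35, "gripper": 0.2},
  {"dx": 0, "dy": 0, "dz": 0, "rx": 0, "ry": 0, "rz": -0.35, "gripper": 0.2},
  {"dx": 0, "dy": 0, "dz": 0, "rx": 0, "ry": 0, "rz": -0.35, "gripper": 0.2},
], grip_force=40)

```text
time: 51.95
eef_pos: [0.5176, 0.3835, 0.1137]
tool_rot: [[0.814, 0.581, 0.001], [0.581, -0.814, 0.003], [0.002, -0.002, -1.0]]
wrist_force: [-4.6, 2.2, 5.9]
finger_gap: 0.0418
grip_force: 41.5
```

```bash
python3 q.py
```

```text
[0.51762156 0.38351032 0.1137044 ] -54.499044388134934 [-4.6  2.2  5.9] [0.3  0.7  0.12] 0.041774548219213545 1.5190634450467204 [ -2.91 -43.34 -21.52  -0.88  -0.76   0.11]
```

Call:
arm_command([
  {"dx": 0, "dy": 0, "dz": 0, "rx": 0, "ry": 0, "rz": 0.05, "gripper": 0.2},
  {"dx": 0, "dy": 0, "dz": 0, "rx": 0, "ry": 0, "rz": 0.1, "gripper": 0.2},
  {"dx": 0, "dy": 0, "dz": 0, "rx": 0, "ry": 0, "rz": 0.15, "gripper": 0.2},
  {"dx": 0, "dy": 0, "dz": 0, "rx": 0, "ry": 0, "rz": 0.2, "gripper": 0.2},
  {"dx": 0, "dy": 0, "dz": 0, "rx": 0, "ry": 0, "rz": 0.25, "gripper": 0.2},
  {"dx": 0, "dy": 0, "dz": 0, "rx": 0, "ry": 0, "rz": 0.3, "gripper": 0.2},
  {"dx": 0, "dy": 0, "dz": 0, "rx": 0, "ry": 0, "rz": 0.35, "gripper": 0.2},
  {"dx": 0, "dy": 0, "dz": 0, "rx": 0, "ry": 0, "rz": 0.35, "gripper": 0.2},
  {"dx": 0, "dy": 0, "dz": 0, "rx": 0, "ry": 0, "rz": 0.35, "gripper": 0.2},
  {"dx": 0, "dy": 0, "dz": 0, "rx": 0, "ry": 0, "rz": 0.35, "gripper": 0.2},
], grip_force=40)

```text
time: 53.2
eef_pos: [0.5176, 0.3836, 0.1137]
tool_rot: [[0.566, 0.824, 0.0], [0.824, -0.566, 0.003], [0.003, -0.001, -1.0]]
wrist_force: [-4.5, 2.4, 7.6]
finger_gap: 0.0422
grip_force: 41.7
```

```bash
python3 q.py
```

```text
[0.51758367 0.38359238 0.11374452] -34.47224615524549 [-4.5  2.4  7.6] [0.38 0.74 0.04] 0.04219342364688692 1.169324622879802 [-2.920e+00 -4.331e+01 -2.153e+01 -9.800e-01 -7.700e-01  4.000e-02]
```

Call:
arm_command([
  {"dx": 0, "dy": 0, "dz": 0, "rx": 0, "ry": 0, "rz": 0.05, "gripper": 0.2},
  {"dx": 0, "dy": 0, "dz": 0, "rx": 0, "ry": 0, "rz": 0.1, "gripper": 0.2},
  {"dx": 0, "dy": 0, "dz": 0, "rx": 0, "ry": 0, "rz": 0.15, "gripper": 0.2},
  {"dx": 0, "dy": 0, "dz": 0, "rx": 0, "ry": 0, "rz": 0.2, "gripper": 0.2},
  {"dx": 0, "dy": 0, "dz": 0, "rx": 0, "ry": 0, "rz": 0.25, "gripper": 0.2},
  {"dx": 0, "dy": 0, "dz": 0, "rx": 0, "ry": 0, "rz": 0.3, "gripper": 0.2},
  {"dx": 0, "dy": 0, "dz": 0, "rx": 0, "ry": 0, "rz": 0.35, "gripper": 0.2},
  {"dx": 0, "dy": 0, "dz": 0, "rx": 0, "ry": 0, "rz": 0.35, "gripper": 0.2},
  {"dx": 0, "dy": 0, "dz": 0, "rx": 0, "ry": 0, "rz": 0.35, "gripper": 0.2},
  {"dx": 0, "dy": 0, "dz": 0, "rx": 0, "ry": 0, "rz": 0.35, "gripper": 0.2},
], grip_force=40)

```text
time: 54.45
eef_pos: [0.5175, 0.3836, 0.1137]
tool_rot: [[0.249, 0.968, 0.0], [0.968, -0.249, 0.003], [0.003, -0.001, -1.0]]
wrist_force: [-5.0, 3.6, 5.9]
finger_gap: 0.0421
grip_force: 41.7
```

Call:
arm_command([
  {"dx": 0, "dy": 0, "dz": 0, "rx": 0, "ry": 0, "rz": 0, "gripper": -0.2},
  {"dx": 0, "dy": 0, "dz": 0, "rx": 0, "ry": 0, "rz": 0, "gripper": -0.4},
  {"dx": 0, "dy": 0, "dz": 0, "rx": 0, "ry": 0, "rz": 0, "gripper": -0.4},
  {"dx": 0, "dy": 0, "dz": 0, "rx": 0, "ry": 0, "rz": 0, "gripper": -0.4},
  {"dx": 0, "dy": 0, "dz": 0.05, "rx": 0, "ry": 0, "rz": 0, "gripper": -0.4},
  {"dx": 0, "dy": 0, "dz": 0.1, "rx": 0, "ry": 0, "rz": 0, "gripper": -0.4},
  {"dx": 0, "dy": -0.06, "dz": 0.15, "rx": 0, "ry": 0, "rz": 0, "gripper": -0.4},
  {"dx": 0, "dy": -0.12, "dz": 0.18, "rx": 0, "ry": 0, "rz": 0, "gripper": -0.4},
  {"dx": -0.01, "dy": -0.18, "dz": 0.18, "rx": 0, "ry": 0, "rz": 0, "gripper": -0.4},
  {"dx": -0.02, "dy": -0.24, "dz": 0.18, "rx": 0, "ry": 0, "rz": 0, "gripper": -0.4},
], grip_force=40)

```text
time: 55.7
eef_pos: [0.5002, 0.1547, 0.2929]
tool_rot: [[0.248, 0.969, 0.003], [0.969, -0.248, 0.0], [0.001, 0.003, -1.0]]
wrist_force: [0.1, -0.2, 0.6]
finger_gap: 0.0597
grip_force: 0.0
```

Call:
arm_command([
  {"dx": -0.01, "dy": -0.06, "dz": 0, "rx": 0, "ry": 0, "rz": 0, "gripper": -0.4},
  {"dx": -0.02, "dy": -0.12, "dz": 0, "rx": 0, "ry": 0, "rz": 0, "gripper": -0.4},
  {"dx": -0.03, "dy": -0.15, "dz": 0, "rx": 0, "ry": 0, "rz": 0, "gripper": -0.4},
  {"dx": -0.03, "dy": -0.15, "dz": 0, "rx": 0, "ry": 0, "rz": 0, "gripper": -0.4},
  {"dx": -0.03, "dy": -0.15, "dz": 0, "rx": 0, "ry": 0, "rz": 0, "gripper": -0.4},
  {"dx": -0.03, "dy": -0.15, "dz": 0, "rx": 0, "ry": 0, "rz": 0, "gripper": -0.4},
  {"dx": -0.03, "dy": -0.15, "dz": 0, "rx": 0, "ry": 0, "rz": 0, "gripper": -0.4},
  {"dx": -0.03, "dy": -0.15, "dz": 0, "rx": 0, "ry": 0, "rz": 0, "gripper": -0.4},
  {"dx": -0.03, "dy": -0.15, "dz": 0, "rx": 0, "ry": 0, "rz": 0, "gripper": -0.4},
  {"dx": -0.03, "dy": -0.15, "dz": 0, "rx": 0, "ry": 0, "rz": 0, "gripper": -0.4},
], grip_force=40)

```text
time: 56.95
eef_pos: [0.4698, 0.0065, 0.2914]
tool_rot: [[0.248, 0.969, -0.0], [0.969, -0.248, -0.0], [-0.0, -0.0, -1.0]]
wrist_force: [-0.0, -0.3, -1.7]
finger_gap: 0.0596
grip_force: 0.0
```

```bash
cat > ptr.py <<'E'
from timer import *
from scipy.ndimage import map_coordinates as mc
run()
# fixed image-centre per camera (from the rim fit), darkness by angle, plus pointer on the lower ring
for n,c in(("top",(.5174,.381)),("scene",(.5205,.3826))):
    p=cam(n); g=p["pixels"].mean(2); A=np.arange(60,-121,-5)
    q=np.array([proj(p,[[c[0]+r*np.cos(a),c[1]+r*np.sin(a),.07] for r in(.008,.011,.014,.017)]) for a in np.radians(A)])
    m=mc(g,[q[...,1],q[...,0]],order=1).mean(1); print(n,A[m[2:-4].argmin()+2],m.astype(int).tolist())
    np.save(f"pics/{n}_{arm.get_obs()['time']:.0f}.npy",p["pixels"])
E
python3 ptr.py; python3 q.py
```

```text
[140, 141, 139, 138, 138, 138, 139, 139, 141, 140, 138, 137, 136, 133, 127, 121, 116, 117, 123, 128, 126, 131, 132, 129, 127, 133, 132]
[126, 127, 127, 126, 125, 125, 125, 124, 125, 123, 122, 122, 118, 119, 108, 100, 97, 104, 111, 110, 115, 111, 110, 111, 117, 127, 129]
[130, 120, 110, 100, 90, 80, 70, 60, 50, 40, 30, 20, 10, 0, -10, -20, -30, -40, -50, -60, -70, -80, -90, -100, -110, -120, -130]
top -35 [138, 138, 138, 138, 138, 138, 138, 137, 137, 136, 136, 135, 133, 131, 128, 125, 121, 117, 113, 112, 114, 119, 124, 129, 133, 135, 135, 136, 137, 138, 139, 138, 138, 138, 138, 139, 139]
scene -45 [126, 126, 126, 126, 126, 127, 126, 124, 123, 122, 121, 120, 119, 119, 118, 116, 115, 112, 108, 103, 97, 92, 96, 102, 108, 111, 114, 116, 118, 120, 122, 123, 123, 124, 124, 124, 124]
[0.46977371 0.00632371 0.29145988] -14.39144873686038 [-0.9  0.2 -0.8] [-0.04 -0.01 -0.01] 0.0601043799992641 0.17186740106214057 [ 2.000e-02 -2.746e+01 -2.665e+01  0.000e+00  0.000e+00  0.000e+00]
```

The net change was −1 detent after +0.95/−0.70 rad, so the end stop lay exactly one detent ahead. It was at 7 and is now at 6, and the refitted readings of −35° and −45° agree with the −43° expected for 6.

```bash
python3 - <<'E'
from h import *
p,s=cam("top"),cam("scene")
for q in(p,s):print([(n,round(r["conf"],2),np.round(r["position"],3).tolist()) for n in("stick0","tumbler_steel","tumbler_glass","tumbler_blue","pad") for r in arm.recognise(q,n)])
print(masks("plate0",[p,s],.08,.05,.014,.034,[(.467,-.3565,83.3)]))
print(arm.hand_in())
E
```

```text
[('stick0', 0.76, [0.453, 0.228, 0.049]), ('stick0', 0.64, [0.568, 0.222, 0.044]), ('stick0', 0.26, [0.465, -0.346, 0.003]), ('tumbler_steel', 0.69, [0.781, 0.088, 0.059]), ('tumbler_glass', 0.79, [0.741, 0.288, 0.076]), ('tumbler_blue', 0.56, [0.731, -0.338, 0.062]), ('pad', 0.69, [0.465, -0.349, 0.0])]
[('stick0', 0.9, [0.579, 0.226, 0.047]), ('stick0', 0.66, [0.46, 0.226, 0.048]), ('tumbler_steel', 0.85, [0.768, 0.093, 0.067]), ('tumbler_glass', 0.71, [0.747, 0.274, 0.077]), ('tumbler_blue', 0.56, [0.72, -0.33, 0.059]), ('tumbler_blue', 0.54, [0.527, 0.29, 0.011]), ('pad', 0.78, [0.488, -0.364, 0.005]), ('pad', 0.52, [0.454, 0.226, 0.045])]
[(2, array([ 463.93, -354.55,   84.92,    0.75]))]
the job is handed in; nothing more can be done
None
```

I've handed the job in with both lamp sticks pressed home in the outer bays, both plates piled flush on the pad and the tumblers where they stood; the timer should be on 6, but I worked that out from the end stop after overshooting once to 7 and couldn't read the digits clearly.

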